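# Roll the hexagonal spine bars channel-up

### The arm

A 6-joint arm with a two-finger parallel gripper is mounted at the origin on a cart in front of the work surface, level with it; the furniture and walls round the work are solid. World frame = base frame: x ahead of the robot, y to its left, z up, the work surface at z = 0. Lengths are in mm, angles in rad, forces in N, time in s.
With the tool pointing down it reaches from about 350 to 850 mm from the base axis. Payload 8.1 kg.
Tool frame: the origin (TCP) lies on the centre line of the jaws, within the pads' length; the fingertips stand 14 mm ahead of it and the grasp point (between the pads) lies 5 mm behind it (tips_ahead is the y of the fingertips in the tool frame, in mm); y points along the fingers, z is the direction in which the jaws open and shut, and the axes are right-handed (so a half turn about y gives the same grasp; the last joint's range is limited). The gripper opens to 93 mm and grips with 3 to 60 N. Pads are 15 mm wide; open, the fingers measure 128 mm over their backs; the gripper's body (75 mm by 188 mm) begins 65 mm behind the grasp point.
Start: joints at [1.057, 0.13, 1.488, -0, 1.523, -0.085], TCP at [249.448, 545.693, 232.635] pointing down, gripper open.
Joint ranges: [-2.96, 2.96], [-0.89, 2.26], [0.02, 2.5], [-1.34, 4.48], [0, 2.73], [-2.66, 2.66]. Speed limits (rad/s): [2.39, 2.39, 2.79, 3.14, 3.14, 3.14].

### API

Orientations are given as a 3x3 rotation matrix whose columns are the frame's x, y, z axes.
In Python, from plant import * gives the robot as it stands.
- The arm moves only by the tool carry_out, never from a script. Its argument "commands" is a list of rows, each a list of 5 numbers: the closure, from 0 (fully open) to 1 (shut), then the shift along the tool's x, y, z in m, then the turn about the tool's y in rad. A call has 1 to 5 rows; each row is the pose to reach, as a shift and turn from the pose commanded when the call began, along the tool's axes at that moment; what a row does not reach only later rows make up. A row lasts 1/8 s, in which the tool goes at most 62.5 mm and 10.7 degrees, less where a joint would pass 70% of its speed; a pose out of reach is approached as far as the arm can. A call with a gripper value outside its range is refused whole. The fingers move at their own pace and stop on an object; the grip force is fixed at half the most. Time passes only in rows, so rows that repeat a pose let the fingers close. It gives the time, the measured TCP pose, the force and the opening at its end, in the units of the state.
- state(): the state, without advancing time (a new reading comes with each control period).
- get_image(name): name is "side" or "top"; returns a dict with "pixels" (480x640x3 uint8, red, green, blue), "fx", "fy", "cx", "cy" (pixels), "R" (3x3) and "t" (3): a world point X has camera coordinates R X + t. Camera axes: x right, y down, z forward; pixel columns grow to the right and rows downward; lengths in mm; the calibration is good to about 2 mm. A picture is of the moment at which its call begins. There is no depth.
- close_job(): hands the job in, once; it reports no verdict.
Trained networks look in the newest picture that a camera, given by its name, has taken for a name from the list of things; names that differ only in an ending like _2 or _b are one class to them, and where a whole thing is asked for, a point or a joint stands for the part that bears it (a point fixed in the world has none). Each returns a list of dicts, best first, with "confidence" (0 to 1); they miss things now and then, are a little off and sometimes report something else, mostly with a low value. They report only what shows in the picture. A call takes as long as a camera call.
- recognise(target, camera): "box" ([left, top, width, height] in pixels, round what is visible of it).
- masks_of(target, camera): "mask" (480x640 bool, what is visible of it) and "box" ([left, top, width, height] in pixels, round what is visible of it).
- spot_point(target, camera): "location" ([column, row] in pixels: a listed point, or the origin of a listed thing).
The state is a dict: "clock": time; "joint_positions": joint angles; "dq": joint speeds; "tau": joint torques, N m; "eef_pos": TCP position; "tool_rot": TCP orientation; "wrist_force": force on the tool from outside, world axes, zero at the start; "moment": the same for the moment, N m; "finger_gap": finger opening in mm.
Only numpy, scipy, OpenCV 4.12 (cv2) and the standard library are available. Lean on these libraries where they do the work, as an engineer would, in place of code of your own. Each camera call takes 0.05 s, during which the arm holds its last target.

### The job

The two hexagonal wooden bars on the spine rack must receive book spines: roll each bar over, flat by flat and keeping it low (no more than about 4 cm above the runners), until the flat with the lengthwise channel is on top. Then slide each bar along the runners until its far end is snug against the rack's fence, and leave both lying flat and parallel across the two runners; do not disturb the things standing around.

Things in the scene. Friction and masses are not known exactly. Their poses are not given: they have to be found in the camera images.
- bar_1_mid (a point): centre of the first of two like hexagonal beech bars, 200 mm long, 44 mm across flats, 51 across corners, about 0.24 kg (varies). x runs along the bar, roughly to the fence; z points out of the one flat that has a channel (16 mm wide, 5 deep, full length). It starts on a plain flat, channel turned two flats (120 degrees) away from the top, in the left or right place. Its side flats lean 30 degrees from vertical.
- bar_2_mid (a point): centre of the second of two like hexagonal beech bars, 200 mm long, 44 mm across flats, 51 across corners, about 0.24 kg (varies). x runs along the bar, roughly to the fence; z points out of the one flat that has a channel (16 mm wide, 5 deep, full length). It starts on a plain flat, channel turned one flat (60 degrees) away from the top, in the left or right place. Its side flats lean 30 degrees from vertical.
- rack: fixed wooden rack, 236x236 mm (x, y), board 10 mm thick; origin at table level midway between its two runners, x to the fence. Runners lie along y, 20 mm wide, at x = -70 and +70 mm, tops 40 mm above the table: bars lie across them along x, centre 62 mm up, near y = +62 and -62 mm, with room for fingers below between the runners. A bar snug at the fence has its centre at x = +15 mm.
- rack_fence (a point): middle of the fence's inner face, at x = +115 mm on the rack and 62 mm above the table: upright board 236 mm wide, 16 mm thick, top 70 mm above the table, at the rack's far end. The bars start 13 to 37 mm short of it. Axes as the rack's.
- thread_spool: bystander: wooden thread spool, 31 mm wide, 40 mm tall, standing behind the rack; origin at the centre of its foot
- press_block: bystander: plain beech block, 40x120x25 mm, lying to the right of the rack; origin at the centre of its underside
- loupe: bystander: black eyepiece loupe, 37 mm wide, 38 mm tall, standing behind the rack; origin at the centre of its foot

How it is judged (in metres and radians):
At the end, for the whole second after the job is handed in: both bars lie at rest and released on the rack's two runners, each with its channelled flat on top (within 0.08 rad), parallel to the rack's x axis within 0.08 rad, and end against the fence (gap of at most 3.5 mm) (angle between each of bar_1_mid, bar_2_mid's own z axis and vertical below 0.08 rad and x of bar_1_mid in the frame of rack between 0.0115 and 0.019 m and angle between the x axis of each of bar_1_mid, bar_2_mid and the x axis of rack, either way round below 0.08 rad and z of bar_1_mid in the frame of rack between 0.059 and 0.065 m and y of bar_1_mid in the frame of rack between -0.105 and 0.105 m and linear speed of each of bar_1, bar_2 below 0.02 m/s and x of bar_2_mid in the frame of rack between 0.0115 and 0.019 m and z of bar_2_mid in the frame of rack between 0.059 and 0.065 m and y of bar_2_mid in the frame of rack between -0.105 and 0.105 m); the robot touches nothing.
It fails at once if a bar is lifted clear of the rack (its centre more than 50 mm above where it rests) (z of any of bar_1_mid, bar_2_mid in the frame of rack above 0.112 m).
It fails at once if a bar falls off the runners (z of any of bar_1_mid, bar_2_mid in the frame of rack below 0.045 m).
It fails at once if a thing standing around is disturbed (moved by more than 20 mm) (distance of any of thread_spool, press_block, loupe from where it was at the start of the episode above 0.02 m).
It also fails if it takes over 64 s, if anything falls off the work surface, if the arm or the gripper's body presses on something with over 40 N, if the wrist force passes 120 N, or if a joint passes its speed limit or range.

## Working session

There is one attempt and no reset: what is moved stays moved. The work goes in short steps, Python scripts to look and compute and a tool call to move; the robot and the scene stay as the last step left them, time stands still between calls to the robot, and variables do not carry over. Pictures are saved under pics/ and viewed, and the job is handed in when it is done.

Besides the shell and the picture viewer there is one more tool, called after ">>>" as name(argument=value, ...), one argument or row to a line, values as JSON. carry_out: Moves the arm, as the interface text tells. Its arguments: {"type":"object","properties":{"commands":{"type":"array","items":{"type":"array","items":{"type":"number"}}}},"required":["commands"]}

```bash
ls; mkdir -p pics; python3 - <<'E'
from plant import *
import cv2
s=state();print({k:(np.round(v,3) if 0 else v) for k,v in s.items()} if 0 else s)
for n in("top","side"):
    im=get_image(n);cv2.imwrite(f"pics/{n}0.png",im["pixels"][:,:,::-1])
    print(n,im["fx"],im["fy"],im["cx"],im["cy"],im["R"],im["t"])
    for t in("rack","rack_fence","bar_1_mid","thread_spool","press_block","loupe"):
        print(t,[(r["location"],r["confidence"]) for r in spot_point(t,n)],[(r["box"],round(r["confidence"],2)) for r in recognise(t,n)] )
E
```

```text
pics
{'clock': 0.0, 'joint_positions': array([ 1.05659954e+00,  1.31202988e-01,  1.48930424e+00, -3.50041621e-05,
        1.52299841e+00, -8.54187508e-02]), 'dq': array([-1.27687494e-04, -7.24454625e-05, -5.98325014e-04, -1.41757612e-03,
       -1.80122612e-05,  3.37836252e-03]), 'tau': array([-1.41280170e-04, -5.59837174e+01, -4.91767609e+01,  7.68450857e-02,
        3.48183629e-02, -1.50522651e-04]), 'eef_pos': array([249.17987319, 545.19274191, 231.54874829]), 'tool_rot': array([[ 9.09475124e-01, -9.10429346e-04,  4.15757345e-01],
       [-4.15758322e-01, -1.68280629e-03,  9.09473576e-01],
       [-1.28372357e-04, -9.99998170e-01, -1.90898904e-03]]), 'wrist_force': array([ 0.4640379 ,  0.93485325, -0.26582445]), 'moment': array([-0.0216067 ,  0.02831581, -0.00181728]), 'finger_gap': 92.91723820740536}
top 619.90601822687 619.90601822687 313.51116437493033 243.1226208977217 [[-0.02416641 -0.99962866 -0.01259107]
 [-0.9809938   0.0261377  -0.1922706 ]
 [ 0.19252831  0.00770527 -0.98126117]] [  89.57824814  605.23562563 1049.81343839]
rack [([248.8, 278.9], 0.64)] [([178.2, 197.6, 13
[... 516 characters left out ...]
4903260061611 489.4903260061611 326.03723637806894 243.6345992957769 [[ 0.93083751 -0.36507222 -0.01624218]
 [-0.21626127 -0.51449195 -0.82977654]
 [ 0.2945719   0.77589968 -0.55785938]] [-536.18271183  238.60706896  646.86186241]
rack [([278.7, 255.2], 0.94)] [([213.3, 189.0, 157.1, 113.9], 0.62)]
rack_fence [([335.1, 215.0], 0.92)] [([217.5, 188.7, 149.3, 113.8], 0.93)]
bar_1_mid [([276.3, 245.9], 0.55)] [([220.8, 220.8, 112.7, 52.8], 0.98)]
thread_spool [([412.0, 246.5], 0.65)] [([404.4, 233.6, 16.8, 19.6], 0.5)]
press_block [([269.2, 379.4], 0.7)] [([241.4, 334.0, 58.7, 80.3], 0.76), ([216.8, 185.7, 152.9, 117.8], 0.64)]
loupe [([388.0, 233.8], 0.53)] [([375.9, 214.4, 20.7, 24.4], 0.62)]
```

```bash
python3 - <<'E'
import cv2
a=cv2.imread("pics/top0.png")[130:370,150:470]; cv2.imwrite("pics/top0c.png",cv2.resize(a,None,fx=2.5,fy=2.5,interpolation=cv2.INTER_CUBIC))
a=cv2.imread("pics/side0.png")[170:320,200:440]; cv2.imwrite("pics/side0c.png",cv2.resize(a,None,fx=3.3,fy=3.3,interpolation=cv2.INTER_CUBIC))
E
```

```text
(no output)
```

View pics/top0c.png

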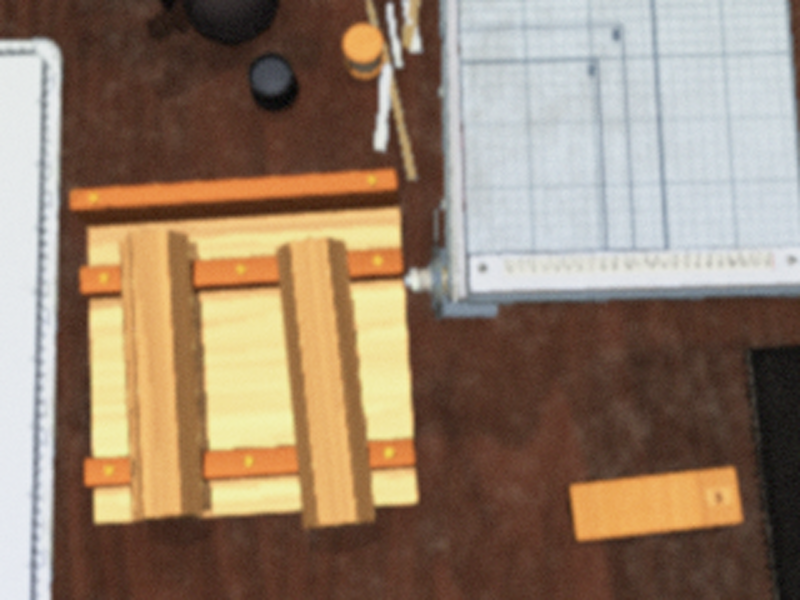

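View pics/side0c.png

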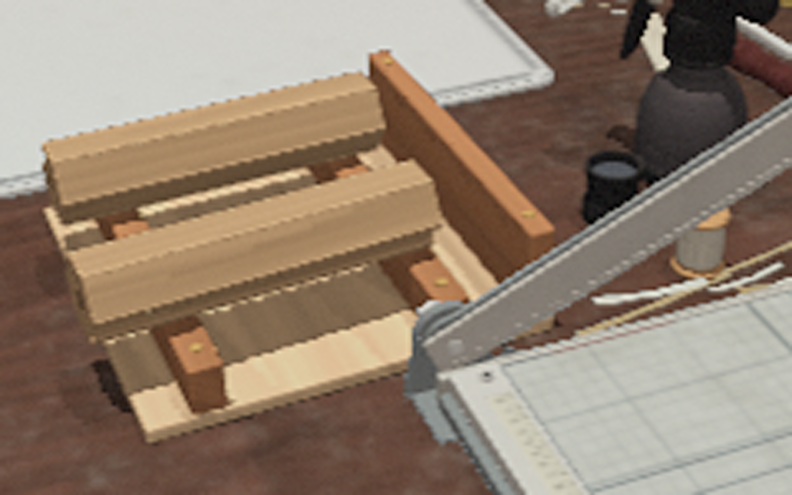

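```bash
cat > h.py <<'E'
from plant import *
import numpy as np, cv2
def ray(im,px,z):
    R,t=np.array(im["R"]),np.array(im["t"]); c=-R.T@t
    d=R.T@np.array([(px[0]-im["cx"])/im["fx"],(px[1]-im["cy"])/im["fy"],1.])
    return c+d*(z-c[2])/d[2]
def proj(im,X):
    X=np.atleast_2d(X); p=X@np.array(im["R"]).T+np.array(im["t"])
    return np.c_[p[:,0]/p[:,2]*im["fx"]+im["cx"],p[:,1]/p[:,2]*im["fy"]+im["cy"]]
E
python3 - <<'E'
from h import *
for n in("top","side"):
    im=get_image(n)
    print(n,-np.array(im["R"]).T@im["t"])
    for t,z in(("rack",0),("rack_fence",62),("thread_spool",0),("press_block",0),("loupe",0),("bar_1_mid",62)):
        for r in spot_point(t,n)[:3]: print(t,np.round(ray(im,r["location"],z)),r["confidence"])
a=cv2.imread("pics/top0.png")[215:350,170:330]; cv2.imwrite("pics/top0d.png",cv2.resize(a,None,fx=4.4,fy=4.4,interpolation=cv2.INTER_NEAREST))
a=cv2.imread("pics/side0.png")[185:305,205:375]; cv2.imwrite("pics/side0d.png",cv2.resize(a,None,fx=4.6,fy=4.6,interpolation=cv2.INTER_NEAREST))
E
```

```text
top [ 393.7783762    65.63641904 1147.63806639]
rack [559. 192.   0.] 0.86
rack_fence [670. 195.  62.] 0.59
thread_spool [793. 105.   0.] 0.71
thread_spool [562. 195.   0.] 0.48
press_block [446. -97.   0.] 0.73
loupe [769. 176.   0.] 0.61
bar_1_mid [532. 133.  62.] 0.76
side [ 360.15312023 -574.88390897  550.13973138]
rack [553. 193.   0.] 0.72
rack_fence [673. 200.  62.] 0.81
thread_spool [801. 107.   0.] 0.75
press_block [ 446. -108.    0.] 0.61
loupe [779. 177.   0.] 0.83
bar_1_mid [540. 136.  62.] 0.91
```

View pics/top0d.png

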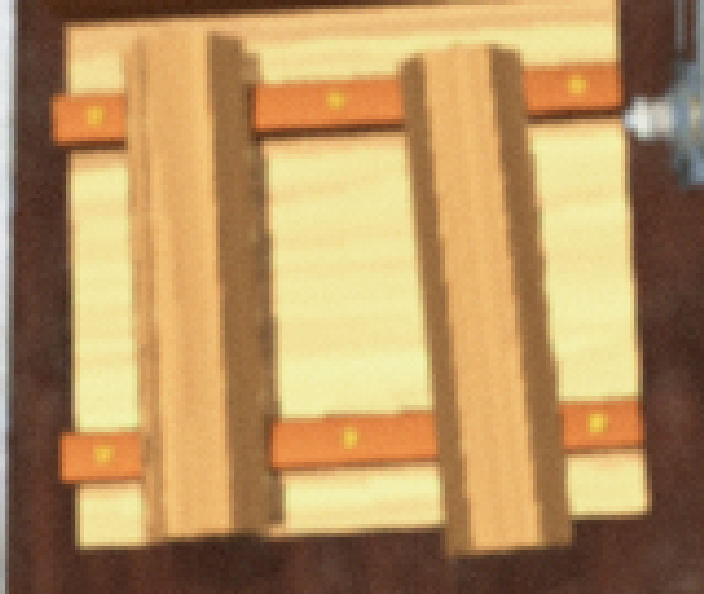

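View pics/side0d.png

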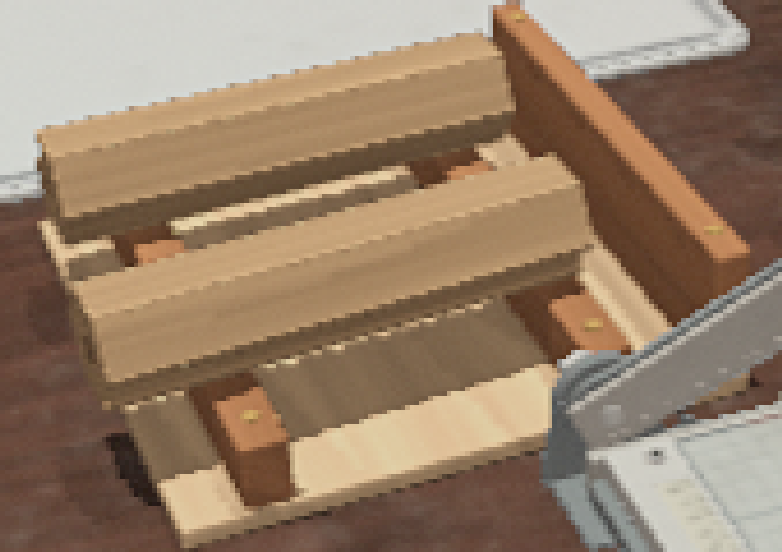

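```bash
cat >> h.py <<'E'
E
python3 - <<'E'
from h import *
im=get_image("top")
def P(u,v,z): return ray(im,(u/4.4+170-.4,v/4.4+215-.4),z)
print("screws");A=np.array([P(*q,40) for q in((95,115),(336,100),(577,86),(103,455),(350,438),(597,424))]);print(A.round(1),A.mean(0))
e=A[:3].mean(0)-A[3:].mean(0);print(np.linalg.norm(e),np.arctan2(e[1],e[0]), [np.arctan2(-(b-a)[0]*-1,-(b-a)[1]) for a,b in((A[0],A[2]),(A[3],A[5]))])
for n,q in(("L",((148,33),(210,33),(160,543),(232,535))),("R",((422,50),(490,45),(468,552),(543,545)))):
    B=np.array([P(*x,84) for x in q]);print(n,B.round(1));f=B[:2].mean(0)-B[2:].mean(0);print(B.mean(0),np.linalg.norm(f),np.arctan2(f[1],f[0]))
# model overlay
s=get_image("side")
c=np.array([556,192.5,0]);
for nm,i in(("top",im),("side",s)):
    p=i["pixels"][:,:,::-1].copy()
    cv2.imwrite(f"pics/raw_{nm}.png",p)
a=cv2.imread("pics/side0.png")[225:280,215:340]; cv2.imwrite("pics/side0e.png",cv2.resize(a,None,fx=6.4,fy=6.4,interpolation=cv2.INTER_LANCZOS4))
E
```

```text
screws
[[621.5 297.6  40. ]
 [625.2 197.4  40. ]
 [628.4  97.3  40. ]
 [480.8 292.4  40. ]
 [485.1 192.2  40. ]
 [488.3  92.   40. ]] [554.88331613 194.82471869  40.        ]
140.39694501385173 0.03730058105939537 [np.float64(0.03458297112059132), np.float64(0.03728401558244548)]
L [[645.4 267.6  84. ]
 [644.8 242.7  84. ]
 [442.9 260.9  84. ]
 [445.3 233.   84. ]]
[544.58721673 251.04151188  84.        ] 201.19091856453073 0.040659022710671164
R [[635.5 157.7  84. ]
 [636.8 130.5  84. ]
 [436.5 141.8  84. ]
 [438.5 112.8  84. ]]
[536.81350712 135.67924793  84.        ] 199.36122147236694 0.08437921419731405
```

View pics/side0e.png

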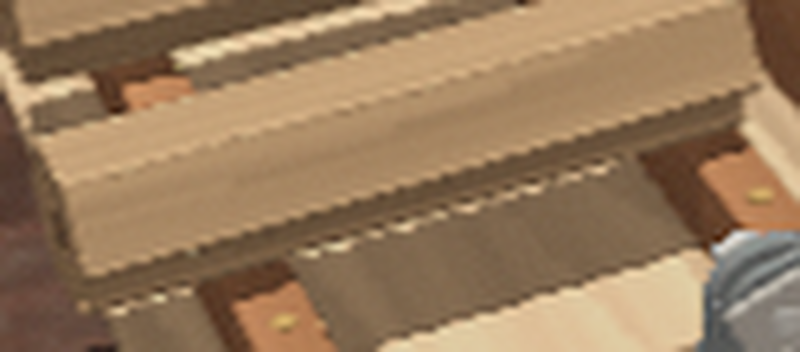

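```bash
python3 - <<'E'
from h import *
t=get_image("top");s=get_image("side")
def tri(pt,ps):
    A=[np.c_[i["R"],i["t"]] for i in(t,s)]
    n=[[(p[0]-i["cx"])/i["fx"],(p[1]-i["cy"])/i["fy"]] for i,p in((t,pt),(s,ps))]
    X=cv2.triangulatePoints(A[0],A[1],np.array(n[0],float),np.array(n[1],float));return (X[:3]/X[3]).ravel()
print(tri((318,242),(331,266)))
a=t["pixels"][:,:,::-1][0:300,230:630].copy(); cv2.imwrite("pics/ct.png",cv2.resize(a,None,fx=2,fy=2))
a=s["pixels"][:,:,::-1][60:400,240:640].copy(); cv2.imwrite("pics/cs.png",cv2.resize(a,None,fx=1.7,fy=1.7))
E
```

```text
[612.51935969  66.2189683   39.84370513]
```

View pics/ct.png

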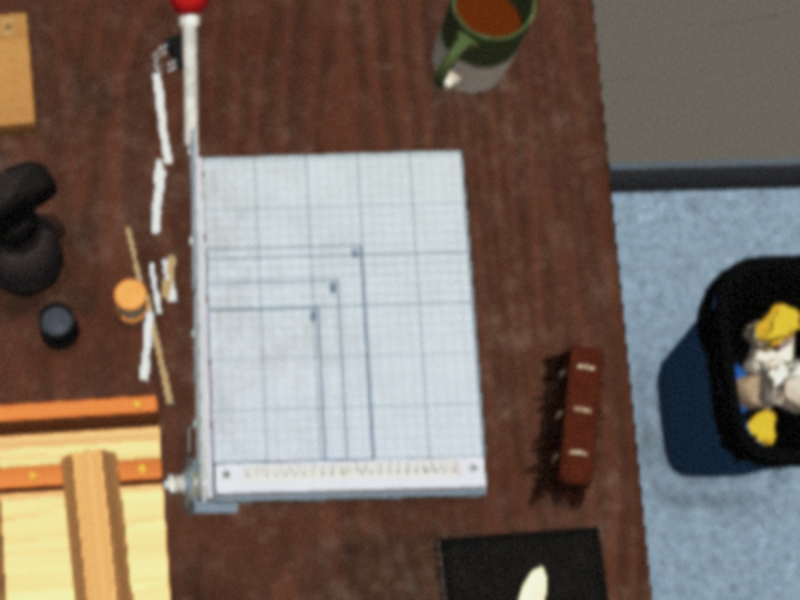

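View pics/cs.png

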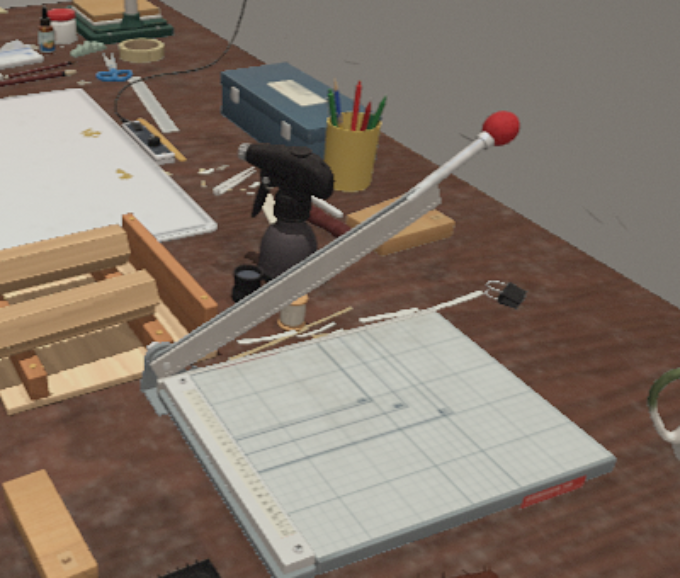

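>>> carry_out(
  commands=[
    [0, 0.045, 0, -0.029, 0.11],
    [0, 0.09, 0, -0.058, 0.22],
    [0, 0.135, 0, -0.087, 0.33],
    [0, 0.18, 0, -0.116, 0.44],
    [0, 0.225, 0, -0.145, 0.55],
  ],
)

```text
clock: 2.82
eef_pos: [394.5, 318.8, 232.9]
tool_rot: [[0.555, 0.001, 0.832], [-0.832, 0.0, 0.555], [0.0, -1.0, 0.001]]
wrist_force: [-0.2, 0.8, -0.0]
finger_gap: 93.0
```

```bash
cat >> h.py <<'E'
C=np.array([554.9,194.8]);YAW=0.036
ex=np.array([np.cos(YAW),np.sin(YAW)]);ey=np.array([-ex[1],ex[0]])
def rk(p): d=np.array(p[:2])-C; return np.array([d@ex,d@ey])
def go(xr,yr,z,ang):  # tool z axis direction in rack frame (rad); prints shift m & turn
    s=state();R=s["tool_rot"];p=s["eef_pos"]
    T=np.r_[C+xr*ex+yr*ey,z]; d=R.T@(T-p)/1000
    a=np.arctan2(R[1,2],R[0,2])-YAW; da=(ang-a+np.pi/2)%np.pi-np.pi/2
    print("clk",round(s["clock"],2),"rk",rk(p).round(1),"z",p[2].round(1),"ang",round(a,3),"gap",round(s["finger_gap"],1),"F",s["wrist_force"].round(1))
    print("shift",d.round(4),"turn",round(-da,3))
E
python3 -c "
from h import *
go(-20,-100,150,0)"
```

```text
clk 2.83 rk [-155.8  129.7] z 232.9 ang 0.553 gap 93.0 F [-0.2  0.8 -0. ]
shift [ 0.2668  0.0829 -0.005 ] turn 0.553
```

>>> carry_out(
  commands=[
    [0, 0.06, 0, -0.001, 0.14],
    [0, 0.12, 0, -0.002, 0.28],
    [0, 0.18, 0.01, -0.003, 0.42],
    [0, 0.24, 0.03, -0.004, 0.553],
    [0, 0.267, 0.08, -0.005, 0.553],
  ],
)

```text
clock: 3.45
eef_pos: [542.4, 93.2, 155.0]
tool_rot: [[0.034, 0.007, 0.999], [-0.999, 0.0, 0.034], [0.0, -1.0, 0.007]]
wrist_force: [-0.2, 0.7, -0.8]
finger_gap: 93.0
```

```bash
python3 -c "
from h import *
go(-20,-100,88,0)
for n in('top','side'):
    i=get_image(n);a=i['pixels'][:,:,::-1];cv2.imwrite('pics/%s1.png'%n,cv2.resize(a[100:400,150:450],None,fx=2,fy=2))
"
```

```text
clk 3.45 rk [ -16.2 -101.1] z 155.0 ang -0.002 gap 93.0 F [-0.2  0.7 -0.8]
shift [-0.0011  0.067  -0.0043] turn -0.002
```

View pics/side1.png

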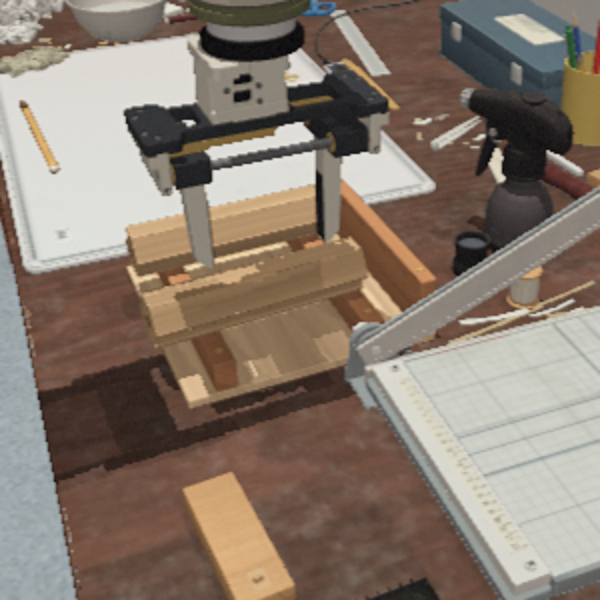

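>>> carry_out(
  commands=[
    [0, 0, 0.03, -0.003, 0],
    [0, 0, 0.05, -0.004, 0],
    [0, 0, 0.064, -0.004, 0],
    [0, 0, 0.064, -0.004, 0],
    [0, 0, 0.064, -0.004, 0],
  ],
)

```text
clock: 4.18
eef_pos: [535.4, 96.1, 90.0]
tool_rot: [[0.039, 0.002, 0.999], [-0.999, 0.0, 0.039], [-0.0, -1.0, 0.002]]
wrist_force: [-0.5, 0.2, -0.7]
finger_gap: 93.3
```

>>> carry_out(
  commands=[
    [0, -0.008, 0, 0, 0],
    [0, -0.015, 0, 0, 0],
    [0, -0.02, 0, 0, 0],
    [0, -0.025, 0, 0, 0],
    [0, -0.03, 0, 0, 0],
  ],
)

```text
clock: 4.8
eef_pos: [533.8, 125.9, 89.0]
tool_rot: [[0.039, 0.001, 0.999], [-0.999, -0.0, 0.039], [0.0, -1.0, 0.001]]
wrist_force: [0.1, -4.2, 4.7]
finger_gap: 92.9
```

```bash
cat >> h.py <<'E'
def pic(k):
    for n in('top','side'):
        i=get_image(n);a=i['pixels'][:,:,::-1]
        a=a[150:370,150:410] if n=='top' else a[150:330,180:440]
        cv2.imwrite('pics/%s_%s.png'%(n,k),cv2.resize(a,None,fx=3,fy=3,interpolation=cv2.INTER_CUBIC))
E
python3 -c "
from h import *
go(-20,-100,88,0);pic('r1')
"
```

```text
clk 4.8 rk [-23.5 -68.1] z 89.0 ang 0.003 gap 92.9 F [ 0.1 -4.2  4.7]
shift [0.0319 0.001  0.0035] turn 0.003
```

View pics/side_r1.png

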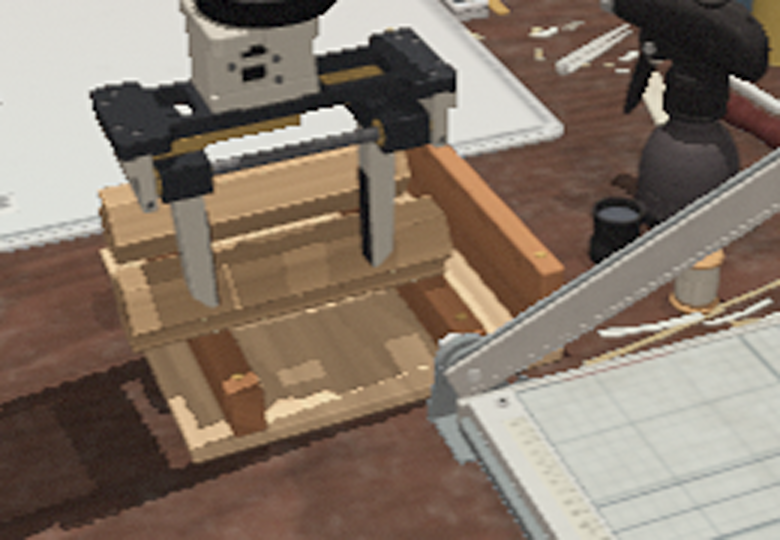

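View pics/top_r1.png

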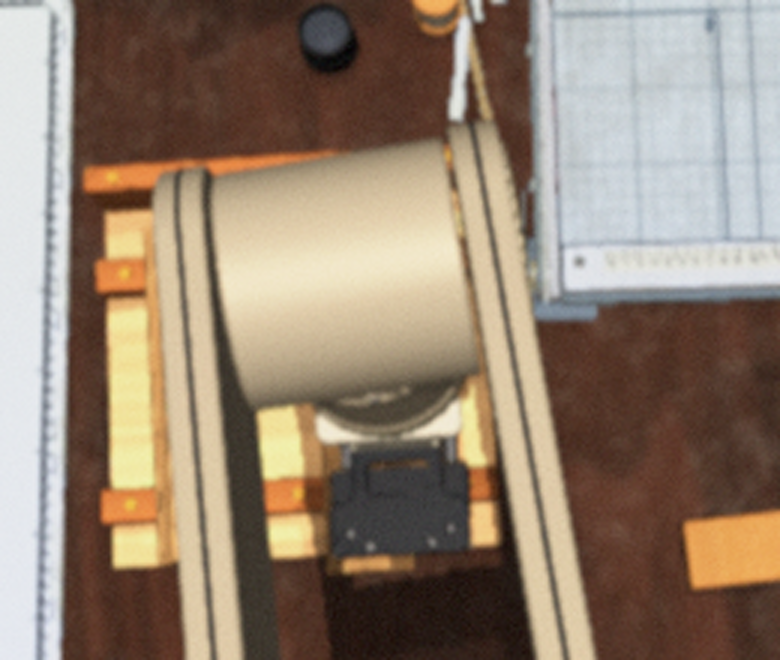

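>>> carry_out(
  commands=[
    [0, 0.02, 0, 0, 0],
    [0, 0.045, 0, 0.002, 0],
    [0, 0.045, 0, 0.002, 0],
  ],
)

```text
clock: 5.28
eef_pos: [536.9, 78.8, 88.0]
tool_rot: [[0.037, -0.001, 0.999], [-0.999, 0.0, 0.037], [-0.0, -1.0, -0.001]]
wrist_force: [0.3, -0.4, -0.1]
finger_gap: 92.9
```

```bash
python3 -c "
from h import *
go(-20,-100,88,0);pic('r2')
i=get_image('side');print([(r['location'],r['confidence'],rk(ray(i,r['location'],62))) for r in spot_point('bar_1_mid','side')])
"
```

```text
clk 5.28 rk [ -22.2 -115.2] z 88.0 ang 0.001 gap 92.9 F [ 0.3 -0.4 -0.1]
shift [-0.0152  0.      0.0022] turn 0.001
[]
```

View pics/side_r2.png

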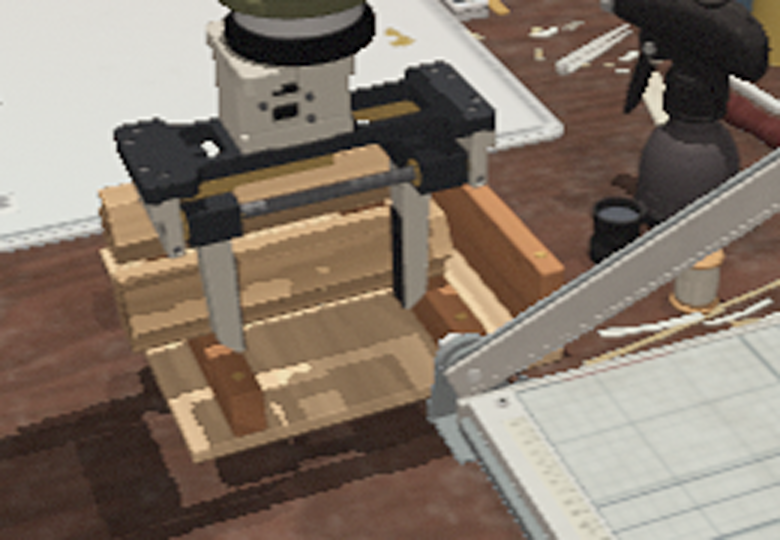

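>>> carry_out(
  commands=[
    [0, 0, -0.05, 0, 0],
    [0, 0, -0.1, -0.02, 0],
    [0, 0, -0.13, -0.08, 0],
    [0, 0, -0.13, -0.14, 0],
    [0, 0, -0.13, -0.18, 0],
  ],
)

```text
clock: 6.1
eef_pos: [355.6, 74.3, 219.0]
tool_rot: [[0.04, 0.001, 0.999], [-0.999, 0.0, 0.04], [-0.0, -1.0, 0.001]]
wrist_force: [0.3, 0.7, 0.7]
finger_gap: 92.4
```

```bash
python3 -c "
from h import *
go(-20,-100,88,0);pic('r3')
for n in ('top','side'):
  i=get_image(n);print([(r['location'],r['confidence'],rk(ray(i,r['location'],62))) for r in spot_point('bar_1_mid',n)])
"
```

```text
clk 6.1 rk [-203.5 -113.2] z 219.0 ang 0.004 gap 92.4 F [0.3 0.7 0.7]
shift [-0.0124  0.1312  0.1834] turn 0.004
[([272.7, 283.9], 0.87, array([-21.12991107, -46.18628424]))]
[([276.1, 241.7], 0.68, array([-19.55922394, -49.34471952]))]
```

View pics/side_r3.png

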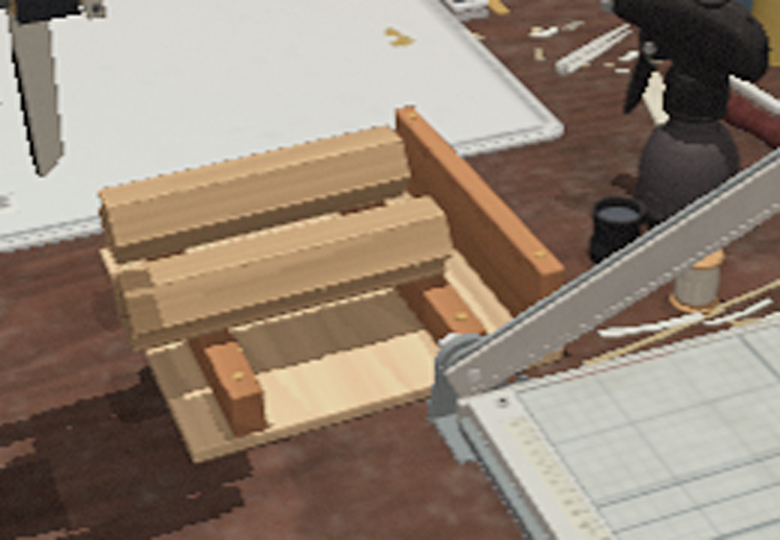

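View pics/top_r3.png

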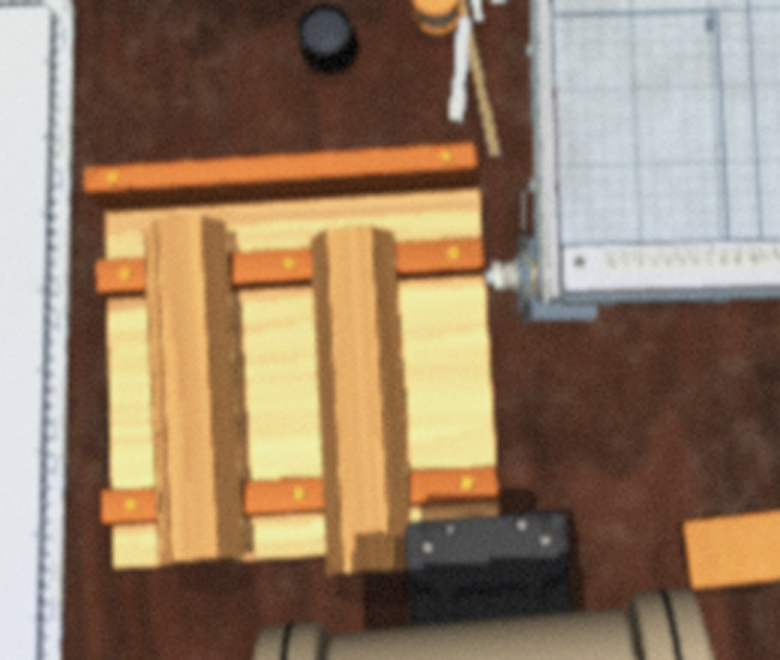

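>>> carry_out(
  commands=[
    [0, -0.01, 0, 0.06, 0],
    [0, -0.017, 0.03, 0.12, 0],
    [0, -0.017, 0.09, 0.17, 0],
    [0, -0.017, 0.14, 0.182, 0],
    [0, -0.017, 0.158, 0.182, 0],
  ],
)

```text
clock: 7.02
eef_pos: [537.4, 97.7, 54.7]
tool_rot: [[0.039, -0.007, 0.999], [-0.999, -0.001, 0.039], [0.0, -1.0, -0.007]]
wrist_force: [-0.7, 0.4, 0.4]
finger_gap: 93.3
```

>>> carry_out(
  commands=[
    [0, 0, 0, 0, 0],
    [0, -0.008, 0, 0, 0],
  ],
)

```text
clock: 7.28
eef_pos: [538.5, 105.9, 59.7]
tool_rot: [[0.038, -0.002, 0.999], [-0.999, -0.0, 0.038], [0.0, -1.0, -0.002]]
wrist_force: [-0.5, -0.2, 0.2]
finger_gap: 93.0
```

```bash
python3 -c "
from h import *
go(-20,-81,60,0)
i=get_image('side');a=i['pixels'][:,:,::-1];cv2.imwrite('pics/s4.png',cv2.resize(a[150:330,180:440],None,fx=3,fy=3))
"
```

```text
clk 7.28 rk [-19.6 -88.3] z 59.7 ang 0.002 gap 93.0 F [-0.5 -0.2  0.2]
shift [-0.0073 -0.0003 -0.0004] turn 0.002
```

View pics/s4.png

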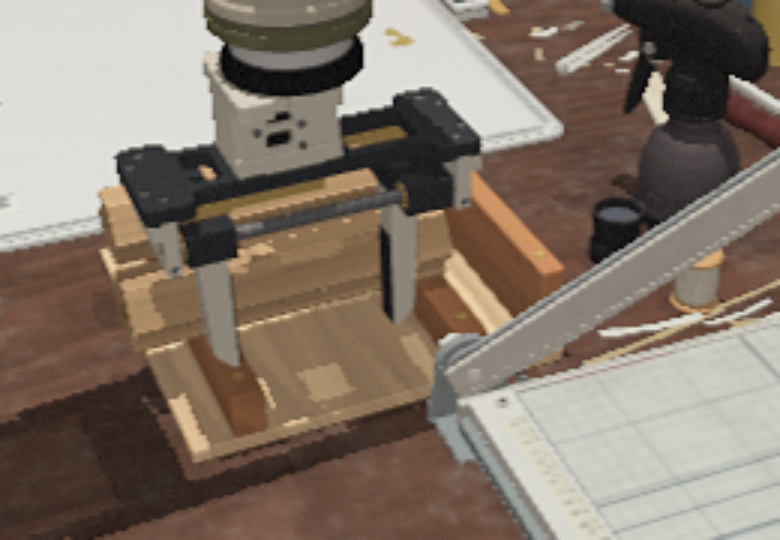

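>>> carry_out(
  commands=[
    [0, -0.01, 0, 0, 0],
    [0, -0.015, -0.005, 0, 0],
    [0, -0.021, -0.011, 0, 0],
    [0, -0.027, -0.016, 0, 0],
    [0, -0.034, -0.019, 0, 0],
  ],
)

```text
clock: 7.95
eef_pos: [537.3, 140.4, 80.4]
tool_rot: [[0.039, 0.001, 0.999], [-0.999, 0.0, 0.039], [-0.0, -1.0, 0.001]]
wrist_force: [-0.2, 0.3, 0.1]
finger_gap: 93.1
```

```bash
python3 -c "
from h import *
go(-20,-81,60,0)
i=get_image('side');a=i['pixels'][:,:,::-1];cv2.imwrite('pics/s5.png',cv2.resize(a[150:330,180:440],None,fx=3,fy=3))
"
```

```text
clk 7.95 rk [-19.6 -53.7] z 80.4 ang 0.003 gap 93.1 F [-0.2  0.3  0.1]
shift [ 0.0273  0.0204 -0.0005] turn 0.003
```

View pics/s5.png

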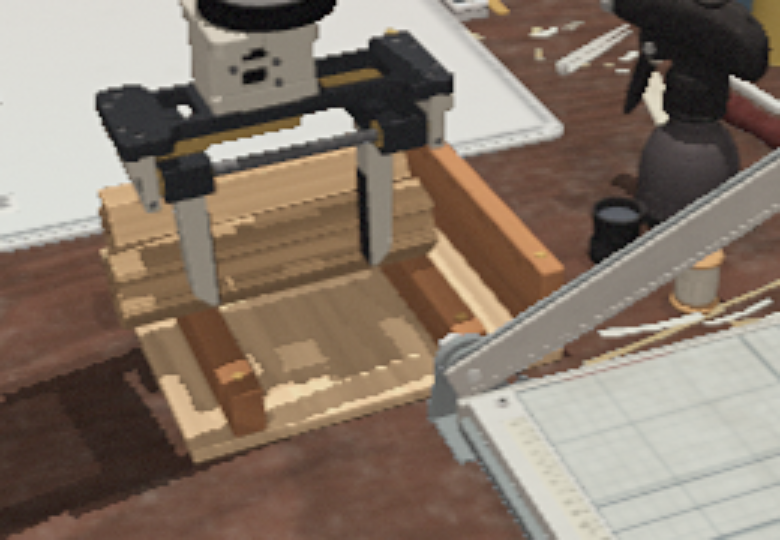

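>>> carry_out(
  commands=[
    [0, 0.02, 0, 0, 0],
    [0, 0.03, -0.05, -0.03, 0],
    [0, 0.03, -0.1, -0.09, 0],
    [0, 0.03, -0.13, -0.15, 0],
    [0, 0.03, -0.13, -0.19, 0],
  ],
)

```text
clock: 8.62
eef_pos: [347.8, 101.6, 211.6]
tool_rot: [[0.038, 0.003, 0.999], [-0.999, 0.0, 0.038], [-0.0, -1.0, 0.003]]
wrist_force: [-0.8, -0.8, 1.2]
finger_gap: 93.1
```

```bash
python3 -c "
from h import *
go(-10,17,58,0);pic('r6')
for n in ('top','side'):
  i=get_image(n);print([(r['location'],r['confidence'],rk(ray(i,r['location'],62))) for r in spot_point('bar_1_mid',n)])
"
```

```text
clk 8.62 rk [-210.3  -85.7] z 211.6 ang 0.002 gap 93.1 F [-0.8 -0.8  1.2]
shift [-0.1023  0.1543  0.1999] turn 0.002
[([243.8, 212.0], 0.64, array([112.5320039,  -0.2713527])), ([255.0, 285.5], 0.6, array([-22.03632977, -14.87292103]))]
[]
```

View pics/side_r6.png

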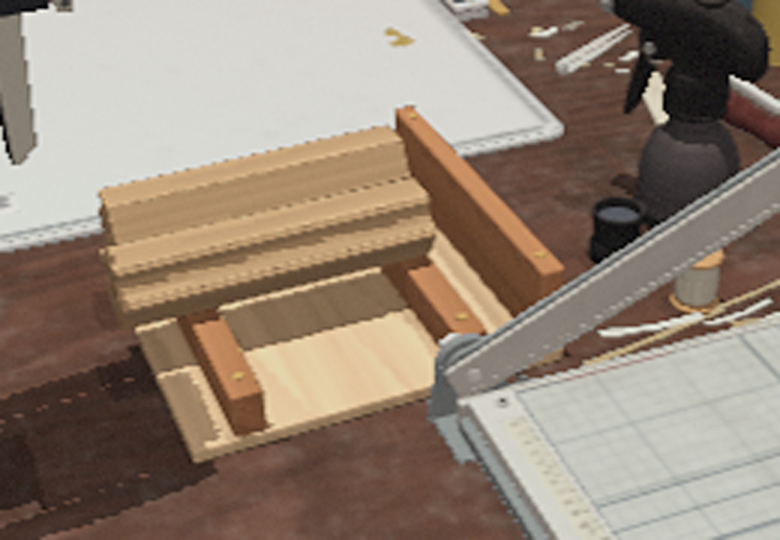

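View pics/top_r6.png

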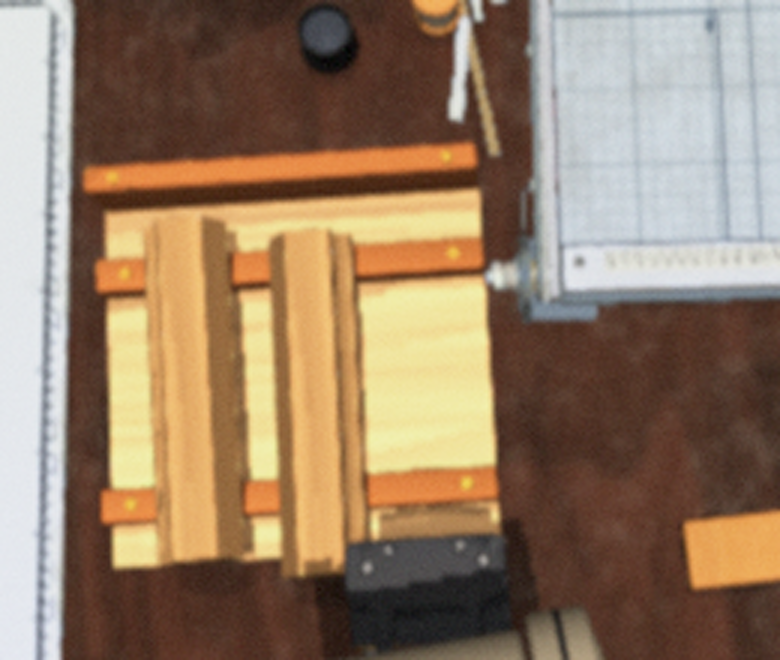

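```bash
python3 -c "
from h import *
i=get_image('top')
for r in (300,400,500):
  pass
print([rk(ray(i,(150+u/3,150+v/3),z)).round(1) for u,v,z in ((235,300,62),(243,450,62),(273,300,62),(281,450,62),(217,350,84),(284,350,84),(333,350,84),(160,350,84))])
go(-10,20,110,0)
"
```

```text
[array([44.5, 30. ]), array([-45. ,  28.3]), array([43.1,  7.4]), array([-46.4,   6.1]), array([11.5, 38.3]), array([ 9.1, -0.5]), array([  7.3, -28.9]), array([13.5, 71.4])]
clk 8.97 rk [-209.3  -85.2] z 209.1 ang 0.002 gap 93.0 F [ 0.4  0.1 -0.1]
shift [-0.1048  0.0988  0.1997] turn 0.002
```

>>> carry_out(
  commands=[
    [0, -0.05, 0, 0.03, 0],
    [0, -0.1035, 0, 0.09, 0],
    [0, -0.1035, 0.02, 0.15, 0],
    [0, -0.1035, 0.07, 0.2, 0],
    [0, -0.1035, 0.1, 0.2, 0],
  ],
)

```text
clock: 9.6
eef_pos: [546.9, 213.6, 106.0]
tool_rot: [[0.038, -0.002, 0.999], [-0.999, -0.001, 0.038], [0.001, -1.0, -0.002]]
wrist_force: [-0.3, 0.1, -1.3]
finger_gap: 93.1
```

>>> carry_out(
  commands=[
    [0, 0, 0, 0, 0],
    [0, 0, 0, 0, 0],
  ],
)

```text
clock: 9.85
eef_pos: [544.1, 213.6, 109.4]
tool_rot: [[0.039, -0.002, 0.999], [-0.999, -0.0, 0.039], [0.0, -1.0, -0.002]]
wrist_force: [-0.0, -0.2, 0.4]
finger_gap: 93.3
```

```bash
python3 -c "
from h import *
go(-10,18.5,76,0)
i=get_image('side');a=i['pixels'][:,:,::-1];cv2.imwrite('pics/s7.png',cv2.resize(a[150:330,180:440],None,fx=3,fy=3))
"
```

```text
clk 9.85 rk [-10.1  19.2] z 109.4 ang 0.003 gap 93.3 F [-0.  -0.2  0.4]
shift [0.0007 0.0334 0.0002] turn 0.003
```

View pics/s7.png

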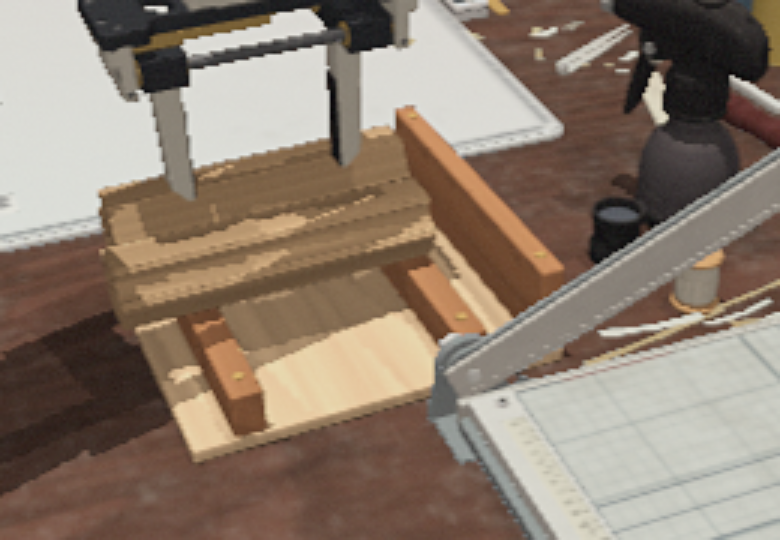

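>>> carry_out(
  commands=[
    [0, 0, 0.015, 0, 0],
    [0, 0, 0.026, 0, 0],
    [0, 0, 0.034, 0, 0],
    [0, 0, 0.034, 0, 0],
  ],
)

```text
clock: 10.4
eef_pos: [543.2, 213.5, 74.6]
tool_rot: [[0.039, -0.002, 0.999], [-0.999, -0.0, 0.039], [0.0, -1.0, -0.002]]
wrist_force: [0.8, 0.4, 0.5]
finger_gap: 93.1
```

>>> carry_out(
  commands=[
    [0, -0.006, 0, 0, 0],
    [0, -0.012, 0, 0, 0],
    [0, -0.018, 0, 0, 0],
    [0, -0.024, 0, 0, 0],
    [0, -0.03, 0, 0, 0],
  ],
)

```text
clock: 11.02
eef_pos: [542.9, 244.1, 75.7]
tool_rot: [[0.039, 0.0, 0.999], [-0.999, -0.0, 0.039], [0.0, -1.0, 0.0]]
wrist_force: [0.6, -2.7, 0.1]
finger_gap: 93.2
```

```bash
python3 -c "
from h import *
go(-10,18.5,76,0)
i=get_image('side');a=i['pixels'][:,:,::-1];cv2.imwrite('pics/s8.png',cv2.resize(a[150:330,180:440],None,fx=3,fy=3))
"
```

```text
clk 11.03 rk [-10.2  49.7] z 75.7 ang 0.003 gap 93.2 F [ 0.6 -2.7  0.1]
shift [ 0.0312 -0.0003  0.0001] turn 0.003
```

View pics/s8.png

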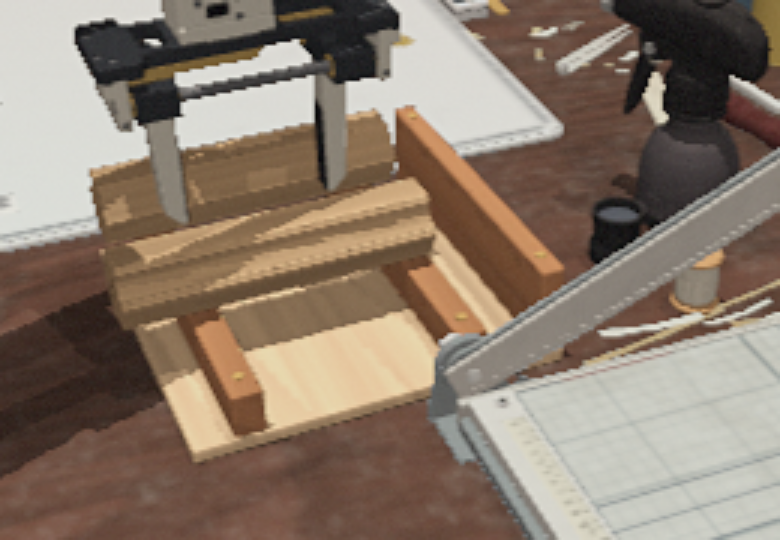

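>>> carry_out(
  commands=[
    [0, 0.012, 0, 0, 0],
    [0, 0.016, -0.06, 0, 0],
    [0, 0.016, -0.12, -0.06, 0],
    [0, 0.016, -0.14, -0.12, 0],
    [0, 0.016, -0.14, -0.18, 0],
  ],
)

```text
clock: 11.7
eef_pos: [380.7, 221.1, 216.1]
tool_rot: [[0.038, 0.004, 0.999], [-0.999, 0.002, 0.038], [-0.002, -1.0, 0.004]]
wrist_force: [0.3, 0.4, -0.1]
finger_gap: 92.9
```

```bash
python3 -c "
from h import *
go(-10,120,58,0);pic('r9')
i=get_image('top');print([(r['location'],r['confidence'],rk(ray(i,r['location'],62))) for r in spot_point('bar_1_mid','top')])
"
```

```text
clk 11.7 rk [-173.1   32.6] z 216.1 ang 0.002 gap 92.9 F [ 0.3  0.4 -0.1]
shift [-0.0868  0.1589  0.1627] turn 0.002
[([256.2, 284.5], 0.96, array([-20.3947949 , -17.06258286]))]
```

View pics/side_r9.png

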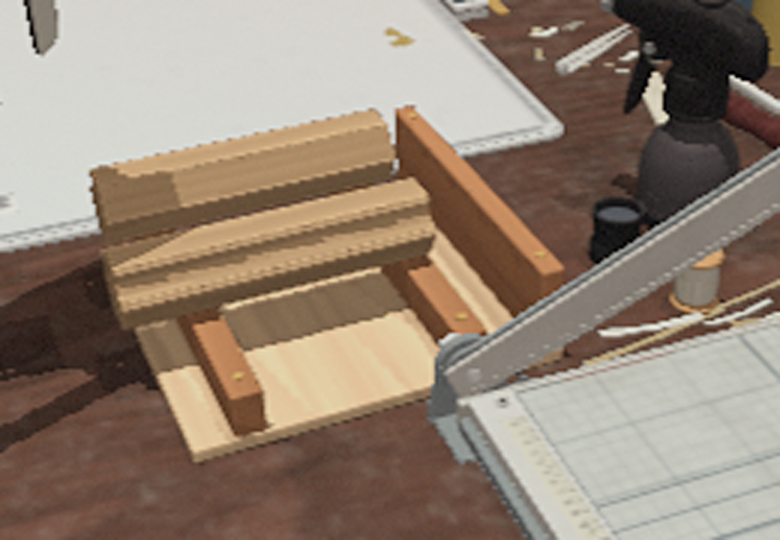

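View pics/top_r9.png

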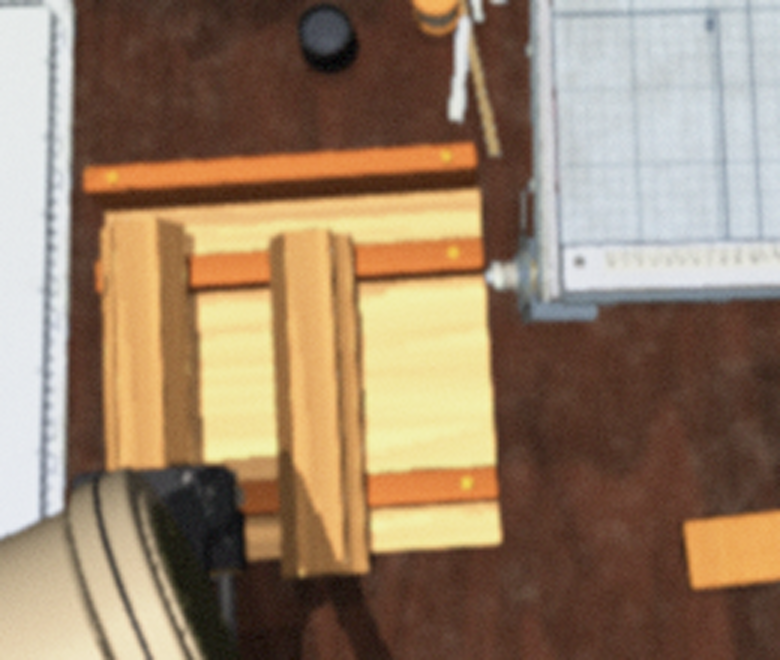

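>>> carry_out(
  commands=[
    [0, -0.05, 0, 0.03, 0],
    [0, -0.099, 0, 0.09, 0],
    [0, -0.099, 0.04, 0.14, 0],
    [0, -0.099, 0.1, 0.165, 0],
    [0, -0.099, 0.156, 0.165, 0],
  ],
)

```text
clock: 12.52
eef_pos: [545.2, 326.4, 59.9]
tool_rot: [[0.037, 0.002, 0.999], [-0.999, 0.001, 0.037], [-0.001, -1.0, 0.002]]
wrist_force: [1.0, -0.4, 0.1]
finger_gap: 93.0
```

>>> carry_out(
  commands=[
    [0, 0, 0, 0, 0],
    [0, 0.008, 0, 0, 0],
    [0, 0.008, 0, 0, 0],
  ],
)

```text
clock: 12.9
eef_pos: [544.2, 319.1, 66.0]
tool_rot: [[0.038, 0.005, 0.999], [-0.999, 0.002, 0.038], [-0.002, -1.0, 0.005]]
wrist_force: [0.5, -0.2, 0.5]
finger_gap: 93.0
```

```bash
python3 -c "
from h import *
go(-8,116,60,0)
i=get_image('side');a=i['pixels'][:,:,::-1];cv2.imwrite('pics/s10.png',cv2.resize(a[150:330,180:440],None,fx=3,fy=3))
"
```

```text
clk 12.9 rk [ -6.2 124.6] z 66.0 ang 0.002 gap 93.0 F [ 0.5 -0.2  0.5]
shift [ 0.0086  0.006  -0.0018] turn 0.002
```

View pics/s10.png

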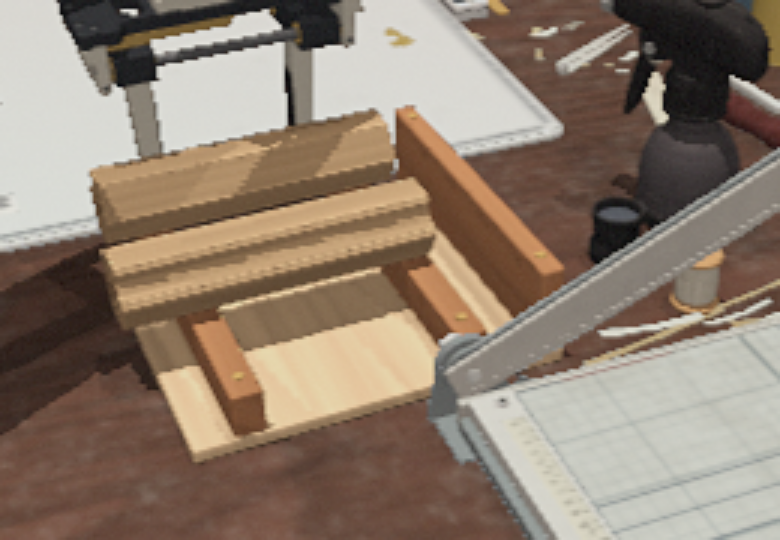

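>>> carry_out(
  commands=[
    [0, 0.01, 0.005, -0.001, 0],
    [0, 0.0155, 0, -0.002, 0],
    [0, 0.0215, -0.006, -0.002, 0],
    [0, 0.0275, -0.011, -0.002, 0],
    [0, 0.0345, -0.014, -0.002, 0],
  ],
)

```text
clock: 13.58
eef_pos: [541.3, 283.6, 76.8]
tool_rot: [[0.039, 0.0, 0.999], [-0.999, -0.0, 0.039], [0.0, -1.0, 0.0]]
wrist_force: [0.5, 0.0, -0.1]
finger_gap: 92.9
```

```bash
python3 -c "
from h import *
go(-8,116,60,0)
i=get_image('side');a=i['pixels'][:,:,::-1];cv2.imwrite('pics/s11.png',cv2.resize(a[150:330,180:440],None,fx=3,fy=3))
"
```

```text
clk 13.57 rk [-10.4  89.2] z 76.8 ang 0.003 gap 92.9 F [ 0.5  0.  -0.1]
shift [-0.0268  0.0168  0.0025] turn 0.003
```

View pics/s11.png

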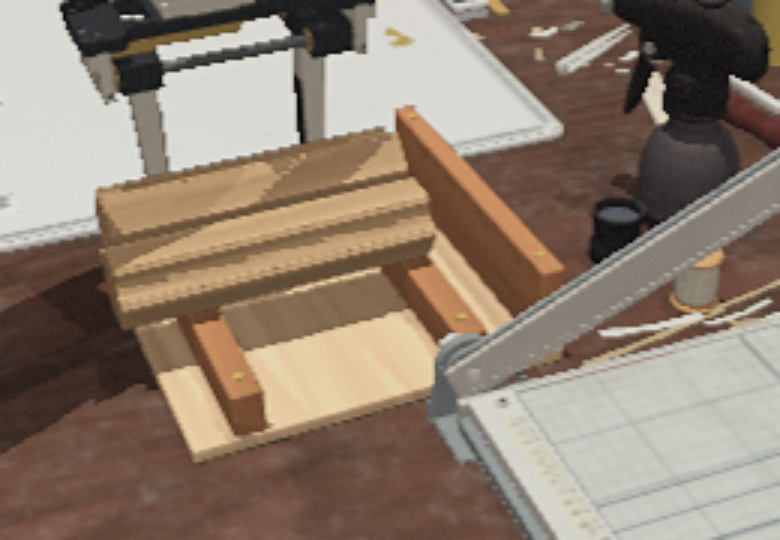

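>>> carry_out(
  commands=[
    [0, -0.015, 0, 0, 0],
    [0, -0.02, -0.06, 0, 0],
    [0, -0.02, -0.12, -0.06, 0],
    [0, -0.02, -0.16, -0.12, 0],
    [0, 0.02, -0.16, -0.18, 0],
  ],
)

```text
clock: 14.25
eef_pos: [391.0, 274.3, 232.8]
tool_rot: [[0.041, 0.004, 0.999], [-0.999, 0.003, 0.041], [-0.003, -1.0, 0.004]]
wrist_force: [-0.8, -0.5, 0.4]
finger_gap: 92.9
```

>>> carry_out(
  commands=[
    [0, 0.05, 0, 0, 0],
    [0, 0.11, 0, 0, 0],
    [0, 0.16, 0, 0, 0],
  ],
)

```text
clock: 14.62
eef_pos: [397.4, 111.7, 229.8]
tool_rot: [[0.04, 0.001, 0.999], [-0.999, 0.0, 0.04], [0.0, -1.0, 0.001]]
wrist_force: [1.7, 0.3, 0.7]
finger_gap: 92.4
```

```bash
python3 -c "
from h import *
go(-20,-70,60,0);pic('r12')
i=get_image('top');print([(r['location'],r['confidence'],rk(ray(i,r['location'],62))) for r in spot_point('bar_1_mid','top')])
"
```

```text
clk 14.62 rk [-160.4  -77.4] z 229.8 ang 0.004 gap 92.4 F [1.7 0.3 0.7]
shift [-0.0068  0.1699  0.1403] turn 0.004
[([255.6, 285.3], 0.87, array([-21.74732875, -15.94515232]))]
```

View pics/side_r12.png

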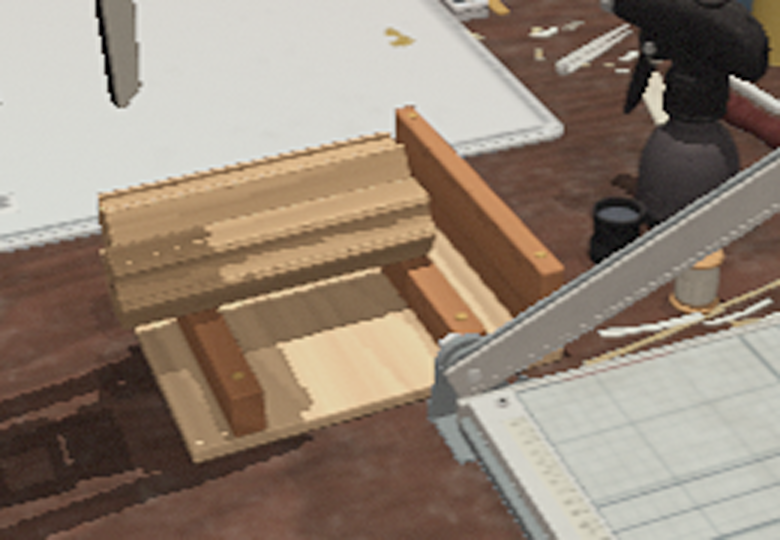

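View pics/top_r12.png

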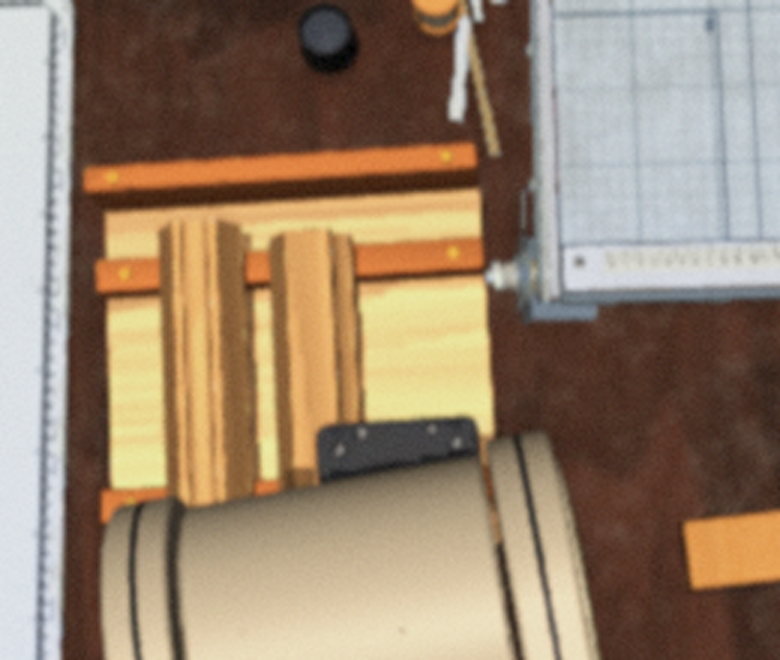

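```bash
python3 -c "
from h import *
i=get_image('top')
print([rk(ray(i,(150+u/3,150+v/3),z)).round(1) for u,v,z in ((247,280,62),(254,420,62),(271,280,62),(278,420,62))])
go(-20,15,110,0)
"
```

```text
[array([56.2, 22.4]), array([-27.8,  21.3]), array([55.3,  8.1]), array([-28.7,   7.2])]
clk 14.88 rk [-160.  -76.] z 229.7 ang 0.003 gap 93.1 F [-0.8 -0.  -0.7]
shift [-0.0905  0.1198  0.1402] turn 0.003
```

>>> carry_out(
  commands=[
    [0, -0.045, 0, 0.03, 0],
    [0, -0.0905, 0.03, 0.08, 0],
    [0, -0.0905, 0.07, 0.14, 0],
    [0, -0.0905, 0.11, 0.14, 0],
    [0, -0.0905, 0.12, 0.14, 0],
  ],
)

```text
clock: 15.5
eef_pos: [531.1, 209.6, 104.5]
tool_rot: [[0.041, -0.008, 0.999], [-0.999, -0.002, 0.041], [0.002, -1.0, -0.008]]
wrist_force: [-0.4, 0.2, 1.0]
finger_gap: 92.9
```

>>> carry_out(
  commands=[
    [0, 0, 0, 0, 0],
    [0, 0, 0, 0, 0],
  ],
)

```text
clock: 15.75
eef_pos: [534.8, 209.3, 112.3]
tool_rot: [[0.04, 0.003, 0.999], [-0.999, 0.001, 0.04], [-0.001, -1.0, 0.003]]
wrist_force: [-0.1, -0.2, -0.2]
finger_gap: 93.0
```

```bash
python3 -c "
from h import *
go(-20,14.8,88,0)
"
```

```text
clk 15.75 rk [-19.5  15.2] z 112.3 ang 0.004 gap 93.0 F [-0.1 -0.2 -0.2]
shift [ 0.0004  0.0243 -0.0005] turn 0.004
```

>>> carry_out(
  commands=[
    [0, 0, 0.012, 0, 0],
    [0, 0, 0.025, 0, 0],
    [0, 0, 0.025, 0, 0],
    [0, 0.005, 0.025, 0, 0],
    [0, 0.01, 0.025, 0, 0],
  ],
)

```text
clock: 16.38
eef_pos: [534.5, 198.2, 85.0]
tool_rot: [[0.039, 0.0, 0.999], [-0.999, 0.0, 0.039], [-0.0, -1.0, 0.0]]
wrist_force: [0.1, 1.9, 2.6]
finger_gap: 93.3
```

>>> carry_out(
  commands=[
    [0, 0.005, 0, 0, 0],
    [0, 0.009, 0, 0, 0],
    [0, 0.009, 0, 0, 0],
  ],
)

```text
clock: 16.75
eef_pos: [534.8, 188.8, 84.7]
tool_rot: [[0.038, 0.0, 0.999], [-0.999, -0.0, 0.038], [0.0, -1.0, 0.0]]
wrist_force: [1.0, 1.6, 0.4]
finger_gap: 93.1
```

```bash
python3 -c "
from h import *
go(-20,14.8,88,0)
i=get_image('side');a=i['pixels'][:,:,::-1];cv2.imwrite('pics/s13.png',cv2.resize(a[150:330,180:440],None,fx=3,fy=3))
"
```

```text
clk 16.75 rk [-20.3  -5.2] z 84.7 ang 0.002 gap 93.1 F [1.  1.6 0.4]
shift [-0.02   -0.0033  0.0003] turn 0.002
```

View pics/s13.png

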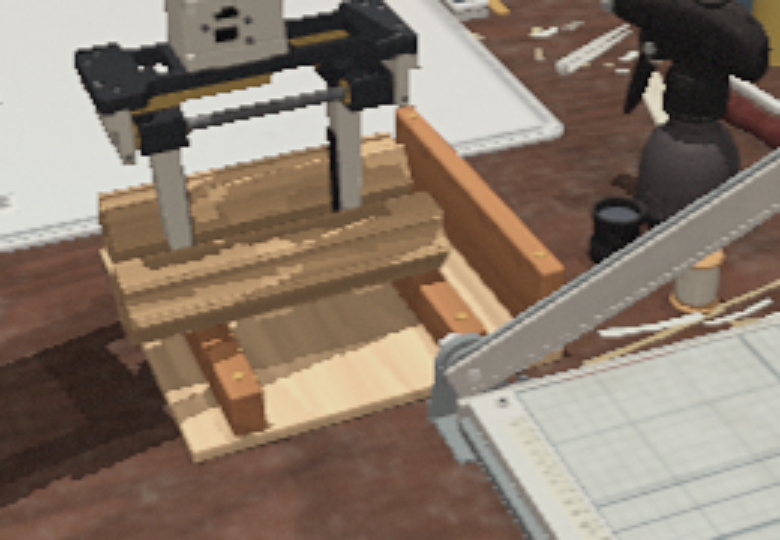

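>>> carry_out(
  commands=[
    [0, -0.007, 0, 0, 0],
    [0, -0.007, 0.006, 0, 0],
    [0, -0.007, 0.012, 0, 0],
    [0, 0, 0.012, 0, 0],
    [0, 0.007, 0.012, 0, 0],
  ],
)

```text
clock: 17.42
eef_pos: [534.9, 182.0, 72.5]
tool_rot: [[0.039, -0.0, 0.999], [-0.999, 0.0, 0.039], [-0.0, -1.0, -0.0]]
wrist_force: [1.3, 1.9, 1.0]
finger_gap: 92.8
```

>>> carry_out(
  commands=[
    [0, 0.004, 0, 0, 0],
    [0, 0.004, 0, 0, 0],
    [0, -0.01, 0, 0, 0],
    [0, -0.01, -0.06, 0, 0],
    [0, -0.01, -0.11, 0, 0],
  ],
)

```text
clock: 18.05
eef_pos: [534.3, 193.3, 184.1]
tool_rot: [[0.04, -0.0, 0.999], [-0.999, -0.0, 0.04], [0.0, -1.0, -0.0]]
wrist_force: [1.8, 0.0, -0.1]
finger_gap: 92.7
```

>>> carry_out(
  commands=[
    [0, 0.06, 0, -0.02, 0],
    [0, 0.1, 0, -0.07, 0],
    [0, 0.1, 0, -0.12, 0],
    [0, 0.1, 0, -0.15, 0],
  ],
)

```text
clock: 18.55
eef_pos: [387.0, 86.6, 182.6]
tool_rot: [[0.038, 0.0, 0.999], [-0.999, 0.0, 0.038], [-0.0, -1.0, 0.0]]
wrist_force: [0.7, 0.2, 0.3]
finger_gap: 93.3
```

```bash
python3 -c "
from h import *
go(-20,-95,60,0);pic('r14')
i=get_image('top');print([(r['location'],r['confidence'],rk(ray(i,r['location'],62))) for r in spot_point('bar_1_mid','top')])
"
```

```text
clk 18.55 rk [-171.7 -102. ] z 182.6 ang 0.002 gap 93.3 F [0.7 0.2 0.3]
shift [-0.0067  0.1226  0.1517] turn 0.002
[([276.1, 281.6], 0.84, array([-17.42169823, -52.37400758]))]
```

View pics/side_r14.png

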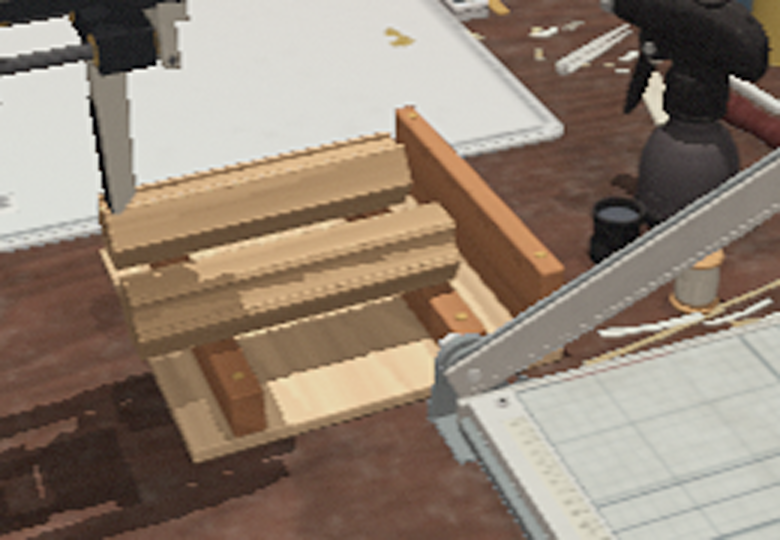

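View pics/top_r14.png

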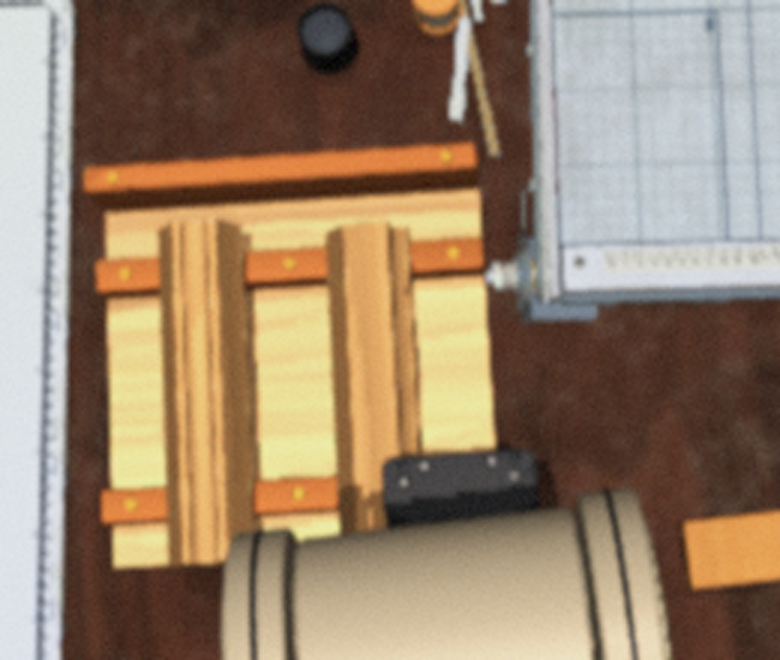

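>>> carry_out(
  commands=[
    [0, -0.002, 0, 0.06, 0],
    [0, -0.002, 0.01, 0.12, 0],
    [0, -0.002, 0.05, 0.152, 0],
    [0, -0.002, 0.1, 0.152, 0],
    [0, -0.002, 0.121, 0.152, 0],
  ],
)

```text
clock: 19.38
eef_pos: [539.4, 94.7, 57.1]
tool_rot: [[0.039, -0.006, 0.999], [-0.999, -0.0, 0.039], [0.0, -1.0, -0.006]]
wrist_force: [0.1, -0.5, 0.0]
finger_gap: 92.5
```

>>> carry_out(
  commands=[
    [0, 0, 0, 0, 0],
    [0, -0.009, 0, 0, 0],
    [0, -0.009, 0, 0, 0],
  ],
)

```text
clock: 19.75
eef_pos: [541.6, 104.5, 63.5]
tool_rot: [[0.04, 0.003, 0.999], [-0.999, 0.0, 0.04], [-0.0, -1.0, 0.003]]
wrist_force: [0.3, -0.4, -0.2]
finger_gap: 93.2
```

```bash
python3 -c "
from h import *
go(-18,-82,60,0)
"
```

```text
clk 19.75 rk [-16.5 -89.8] z 63.5 ang 0.004 gap 93.2 F [ 0.3 -0.4 -0.2]
shift [-0.0078  0.0035 -0.0015] turn 0.004
```

Same arc as before.

>>> carry_out(
  commands=[
    [0, -0.01, 0.003, -0.001, 0],
    [0, -0.015, -0.002, -0.001, 0],
    [0, -0.021, -0.008, -0.001, 0],
    [0, -0.027, -0.013, -0.001, 0],
    [0, -0.034, -0.016, -0.001, 0],
  ],
)

```text
clock: 20.38
eef_pos: [538.0, 138.0, 78.3]
tool_rot: [[0.039, 0.001, 0.999], [-0.999, 0.0, 0.039], [-0.0, -1.0, 0.001]]
wrist_force: [0.3, -0.2, 1.1]
finger_gap: 93.0
```

>>> carry_out(
  commands=[
    [0, 0.015, 0, 0, 0],
    [0, 0.015, -0.06, 0, 0],
    [0, 0.015, -0.11, -0.06, 0],
    [0, 0.015, -0.14, -0.12, 0],
    [0, 0.015, -0.14, -0.18, 0],
  ],
)

```text
clock: 21.0
eef_pos: [373.6, 115.4, 218.0]
tool_rot: [[0.038, 0.004, 0.999], [-0.999, 0.0, 0.038], [-0.0, -1.0, 0.004]]
wrist_force: [-0.6, 0.5, 1.7]
finger_gap: 93.1
```

```bash
python3 -c "
from h import *
go(-20,-95,60,0);pic('r15')
i=get_image('top');print([(r['location'],r['confidence'],rk(ray(i,r['location'],62))) for r in spot_point('bar_1_mid','top')])
"
```

```text
clk 21.0 rk [-184.   -72.8] z 218.0 ang 0.002 gap 93.1 F [-0.6  0.5  1.7]
shift [0.0226 0.1586 0.1633] turn 0.002
[([260.0, 286.8], 0.89, array([-24.88304913, -23.5824051 ]))]
```

View pics/side_r15.png

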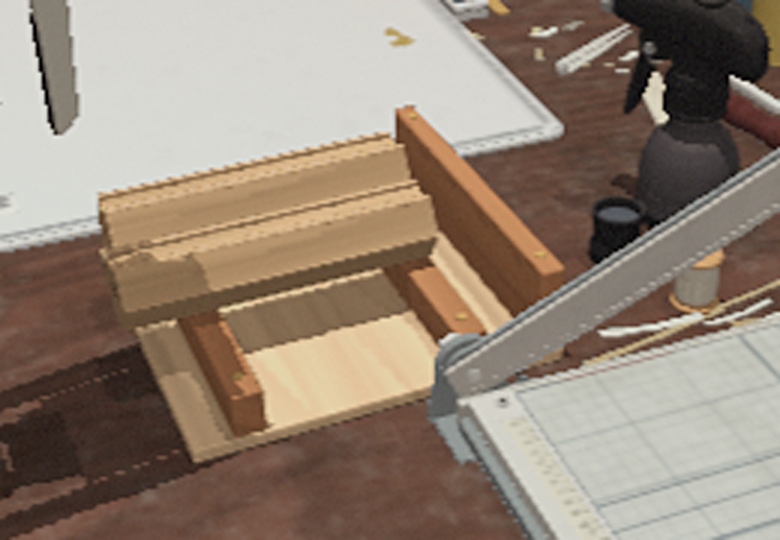

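View pics/top_r15.png

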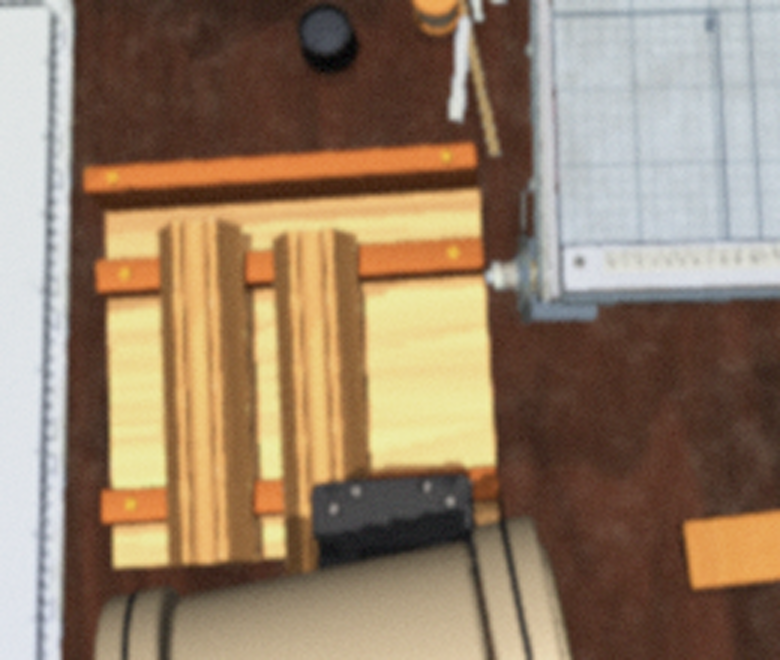

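```bash
python3 -c "
from h import *
print(state()['joint_positions'].round(2))
i=get_image('top')
print([rk(ray(i,(150+u/3,150+v/3),z)).round(1) for u,v,z in ((173,222,84),(216,222,84),(187,563,84),(227,560,84),(285,233,84),(333,233,84),(292,440,84),(344,440,84))])
go(-155,50,120,np.pi/2)
go(-155,50,120,-np.pi/2)
"
```

```text
[ 0.17 -0.47  2.05 -0.    1.56  0.13]
[array([89.2, 61.8]), array([87.6, 36.5]), array([-109.6,   59.2]), array([-109.3,   36.5]), array([78.4, -3.8]), array([ 76.6, -31.9]), array([-43.5,  -3.1]), array([-45.3, -32.9])]
clk 21.25 rk [-183.4  -72.6] z 216.1 ang 0.003 gap 93.1 F [ 1.4 -0.6 -0.7]
shift [-0.1225  0.0961  0.0285] turn -1.568
clk 21.25 rk [-183.4  -72.6] z 216.1 ang 0.003 gap 93.1 F [ 1.4 -0.6 -0.7]
shift [-0.1225  0.0961  0.0285] turn -1.568
```

>>> carry_out(
  commands=[
    [0.85, -0.03, 0, 0.005, -0.18],
    [0.85, -0.06, 0, 0.012, -0.36],
    [0.85, -0.09, 0, 0.02, -0.54],
    [0.85, -0.121, 0, 0.028, -0.72],
    [0.85, -0.121, 0, 0.028, -0.9],
  ],
)

```text
clock: 21.88
eef_pos: [398.1, 239.6, 214.2]
tool_rot: [[0.811, -0.003, 0.585], [-0.585, -0.001, 0.811], [-0.002, -1.0, -0.002]]
wrist_force: [-0.4, -0.1, -0.3]
finger_gap: 47.7
```

>>> carry_out(
  commands=[
    [0.85, 0, 0, 0, -0.18],
    [0.85, 0, 0, 0, -0.36],
    [0.85, 0, 0, 0, -0.54],
    [0.85, 0, 0.05, 0, -0.668],
    [0.85, 0, 0.1, 0, -0.668],
  ],
)

```text
clock: 22.5
eef_pos: [398.6, 238.1, 113.9]
tool_rot: [[0.999, -0.0, -0.038], [0.038, -0.0, 0.999], [-0.0, -1.0, -0.0]]
wrist_force: [-0.4, 0.5, 0.3]
finger_gap: 14.0
```

>>> carry_out(
  commands=[
    [0.85, 0, 0, 0, 0],
  ],
)

```text
clock: 22.62
eef_pos: [394.4, 236.3, 110.6]
tool_rot: [[0.999, -0.01, -0.036], [0.035, -0.005, 0.999], [-0.01, -1.0, -0.004]]
wrist_force: [-0.7, -0.3, -0.5]
finger_gap: 13.9
```

```bash
python3 -c "
from h import *
go(-140,48.5,62,np.pi/2);pic('r16')
"
```

```text
clk 22.62 rk [-158.9   47.2] z 110.6 ang 1.57 gap 13.9 F [-0.7 -0.3 -0.5]
shift [0.0194 0.0484 0.0015] turn -0.0
```

View pics/side_r16.png

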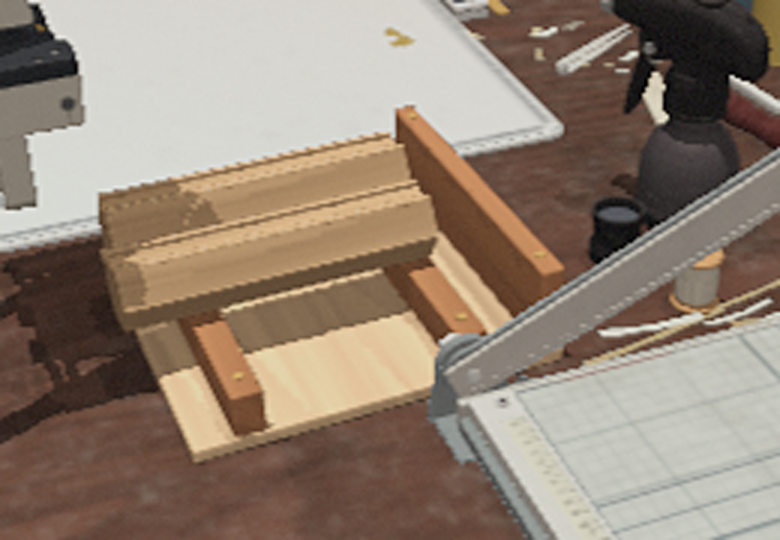

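View pics/top_r16.png

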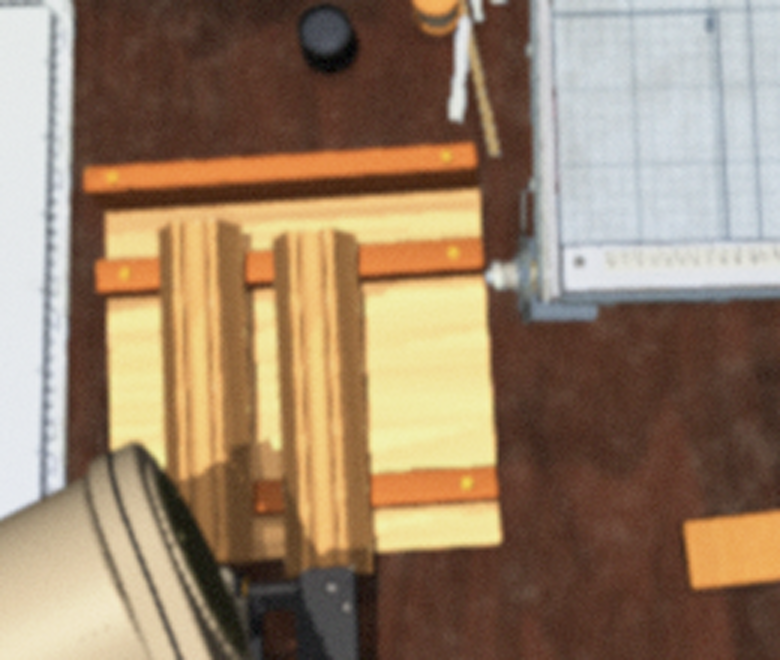

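>>> carry_out(
  commands=[
    [0.85, 0.008, 0.03, 0.0015, 0],
    [0.85, 0.008, 0.05, 0.0015, 0],
    [0.85, 0.015, 0.05, 0.0015, 0],
    [0.85, 0.025, 0.05, 0.0015, 0],
    [0.85, 0.035, 0.05, 0.0015, 0],
  ],
)

```text
clock: 23.35
eef_pos: [434.3, 241.4, 67.7]
tool_rot: [[0.999, 0.003, -0.036], [0.036, 0.001, 0.999], [0.003, -1.0, 0.001]]
wrist_force: [-0.2, -0.4, -0.5]
finger_gap: 13.8
```

>>> carry_out(
  commands=[
    [0.85, 0.006, 0, 0, 0],
    [0.85, 0.012, 0, 0, 0],
    [0.85, 0.018, 0, 0, 0],
    [0.85, 0.022, 0, 0, 0],
    [0.85, 0.022, 0, 0, 0],
  ],
)

```text
clock: 23.98
eef_pos: [454.5, 241.5, 65.7]
tool_rot: [[0.999, 0.001, -0.036], [0.036, -0.0, 0.999], [0.001, -1.0, -0.0]]
wrist_force: [-0.9, 0.5, -1.1]
finger_gap: 13.9
```

```bash
python3 -c "
from h import *
go(-92.5,48.5,62,np.pi/2);pic('r17')
"
```

```text
clk 23.98 rk [-98.6  50.3] z 65.7 ang 1.571 gap 13.9 F [-0.9  0.5 -1.1]
shift [ 0.0061  0.0037 -0.0018] turn 0.0
```

View pics/side_r17.png

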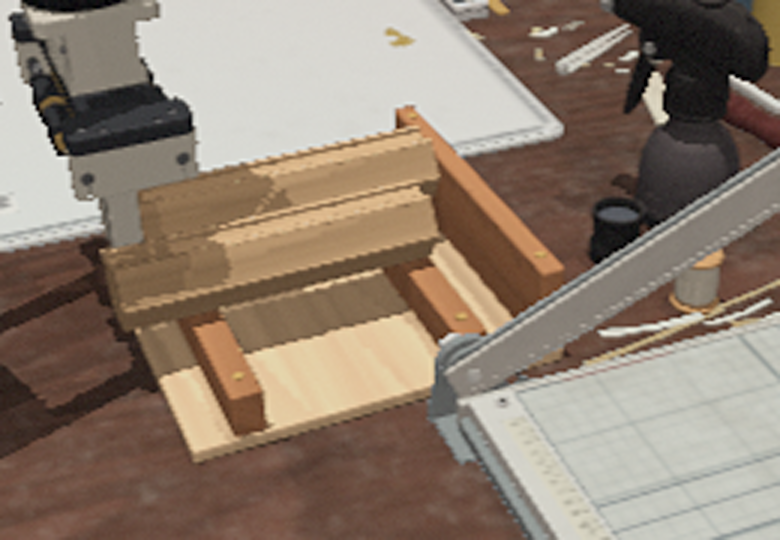

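Sliding well; continue gently until the fence answers.

>>> carry_out(
  commands=[
    [0.85, 0.003, 0, 0, 0],
    [0.85, 0.005, 0, 0, 0],
    [0.85, 0.006, 0, 0, 0],
  ],
)

```text
clock: 24.45
eef_pos: [458.9, 241.7, 65.6]
tool_rot: [[0.999, -0.003, -0.036], [0.036, -0.0, 0.999], [-0.003, -1.0, -0.0]]
wrist_force: [-12.4, -2.1, 9.0]
finger_gap: 13.9
```

>>> carry_out(
  commands=[
    [0.85, 0.001, 0, 0, 0],
    [0.85, 0.0015, 0, 0, 0],
  ],
)

```text
clock: 24.7
eef_pos: [458.9, 241.7, 65.6]
tool_rot: [[0.999, -0.006, -0.037], [0.037, -0.001, 0.999], [-0.006, -1.0, -0.001]]
wrist_force: [-18.0, -1.5, 14.6]
finger_gap: 14.0
```

>>> carry_out(
  commands=[
    [0.85, -0.01, 0, 0, 0],
    [0.85, -0.03, 0, 0, 0],
    [0.85, -0.062, 0, 0, 0],
    [0.85, -0.062, 0, -0.03, 0],
    [0.85, -0.062, 0, -0.068, 0],
  ],
)

```text
clock: 25.32
eef_pos: [402.1, 171.4, 66.0]
tool_rot: [[0.999, 0.002, -0.038], [0.038, 0.0, 0.999], [0.002, -1.0, 0.0]]
wrist_force: [-0.6, -0.5, -0.2]
finger_gap: 14.0
```

```bash
python3 -c "
from h import *
go(-131,-18,62,np.pi/2);pic('r18')
i=get_image('top');print([(r['location'],r['confidence'],rk(ray(i,r['location'],62))) for r in spot_point('bar_1_mid','top')])
"
```

```text
clk 25.32 rk [-153.6  -17.9] z 66.0 ang 1.573 gap 14.0 F [-0.6 -0.5 -0.2]
shift [ 0.0226  0.004  -0.0002] turn 0.002
[([257.1, 285.3], 0.94, array([-21.91078246, -18.58838403]))]
```

View pics/top_r18.png

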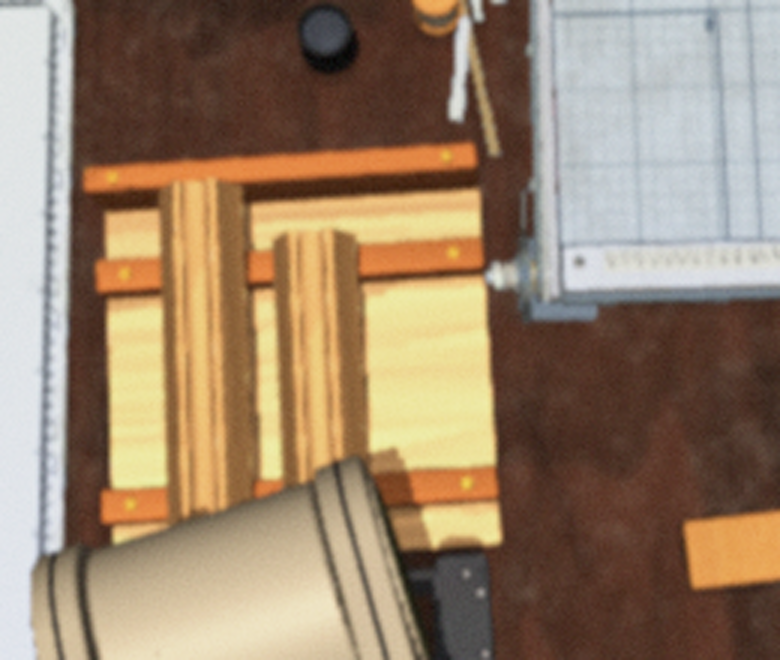

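View pics/side_r18.png

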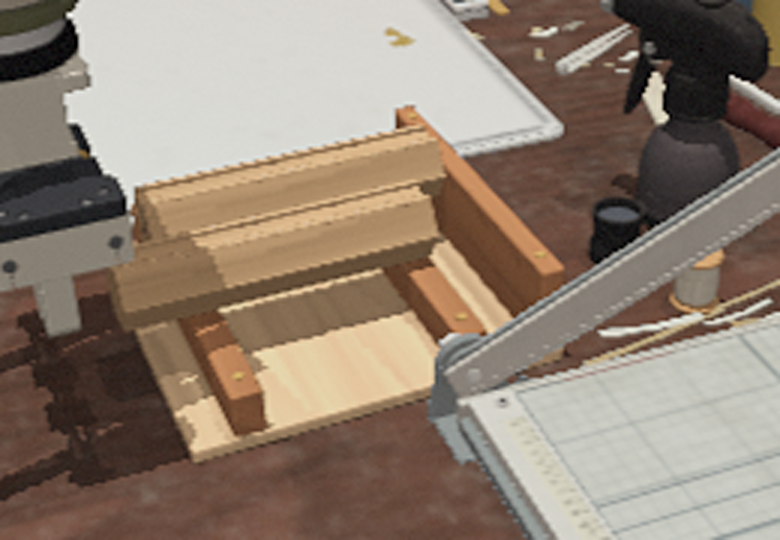

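>>> carry_out(
  commands=[
    [0.85, 0.008, 0.004, 0, 0],
    [0.85, 0.016, 0.004, 0, 0],
    [0.85, 0.022, 0.004, 0, 0],
    [0.85, 0.028, 0.004, 0, 0],
    [0.85, 0.034, 0.004, 0, 0],
  ],
)

```text
clock: 26.15
eef_pos: [436.0, 173.0, 61.6]
tool_rot: [[0.999, -0.001, -0.036], [0.036, -0.0, 0.999], [-0.001, -1.0, -0.0]]
wrist_force: [-2.1, -0.5, 0.5]
finger_gap: 14.0
```

>>> carry_out(
  commands=[
    [0.85, 0.006, 0, 0, 0],
    [0.85, 0.012, 0, 0, 0],
    [0.85, 0.018, 0, 0, 0],
    [0.85, 0.021, 0, 0, 0],
    [0.85, 0.021, 0, 0, 0],
  ],
)

```text
clock: 26.78
eef_pos: [457.4, 173.6, 61.9]
tool_rot: [[0.999, 0.001, -0.036], [0.036, 0.0, 0.999], [0.001, -1.0, 0.0]]
wrist_force: [-0.7, -0.3, -0.5]
finger_gap: 14.3
```

```bash
python3 -c "
from h import *
go(-94,-18,62,np.pi/2)
"
```

```text
clk 26.77 rk [-98.2 -17.6] z 61.9 ang 1.571 gap 14.3 F [-0.7 -0.3 -0.5]
shift [ 0.0042 -0.0001 -0.0004] turn 0.0
```

>>> carry_out(
  commands=[
    [0.85, 0.002, 0, 0, 0],
    [0.85, 0.004, 0, 0, 0],
    [0.85, 0.005, 0, 0, 0],
    [0.85, 0.006, 0, 0, 0],
  ],
)

```text
clock: 27.28
eef_pos: [461.4, 173.8, 61.6]
tool_rot: [[0.999, -0.004, -0.036], [0.036, -0.0, 0.999], [-0.004, -1.0, -0.0]]
wrist_force: [-15.3, -0.5, 11.5]
finger_gap: 14.2
```

```bash
python3 -c "
from h import *
go(-94,-18,62,np.pi/2)
"
```

```text
clk 27.27 rk [-94.2 -17.6] z 61.6 ang 1.571 gap 14.2 F [-15.3  -0.5  11.5]
shift [ 0.0002 -0.0004 -0.0004] turn 0.0
```

Fence reached at the same x as bar 2. Back off, raise and look.

>>> carry_out(
  commands=[
    [0.85, -0.01, 0, 0, 0],
    [0.85, -0.04, 0, 0, 0],
    [0.85, -0.06, -0.03, 0, 0],
    [0.85, -0.06, -0.09, -0.03, 0],
    [0.85, -0.06, -0.14, -0.09, 0],
  ],
)

```text
clock: 27.9
eef_pos: [405.9, 96.8, 191.1]
tool_rot: [[0.999, 0.003, -0.039], [0.039, 0.0, 0.999], [0.003, -1.0, 0.0]]
wrist_force: [2.2, -0.6, 0.1]
finger_gap: 14.1
```

>>> carry_out(
  commands=[
    [0.85, 0, -0.02, -0.06, 0],
    [0.85, 0, -0.03, -0.12, 0],
    [0.85, 0, -0.03, -0.18, 0],
    [0.85, 0, -0.03, -0.22, 0],
    [0.85, 0, -0.03, -0.22, 0],
  ],
)

```text
clock: 28.52
eef_pos: [413.4, -125.6, 218.7]
tool_rot: [[0.999, 0.001, -0.032], [0.032, -0.001, 0.999], [0.001, -1.0, -0.001]]
wrist_force: [-1.1, 0.7, 0.7]
finger_gap: 14.2
```

```bash
python3 - <<'E'
from h import *
go(-94,-18,62,np.pi/2);pic('r19')
i=get_image('top')
for t,z in(('bar_1_mid',62),('thread_spool',0),('press_block',0),('loupe',0)):
  print(t,[(round(r['confidence'],2),ray(i,r['location'],z).round(1),rk(ray(i,r['location'],z)).round(1)) for r in spot_point(t,'top')])
E
```

```text
clk 28.52 rk [-152.9 -315.1] z 218.7 ang 1.567 gap 14.2 F [-1.1  0.7  0.7]
shift [0.0576 0.1565 0.2974] turn -0.004
bar_1_mid [(0.83, array([564. , 175.9,  62. ]), array([  8.4, -19.2]))]
thread_spool [(0.72, array([792.3, 102.7,   0. ]), array([ 233.9, -100.6]))]
press_block [(0.82, array([449.1, -93.5,   0. ]), array([-116.1, -284.3]))]
loupe [(0.63, array([778.9, 176.4,   0. ]), array([223.2, -26.4]))]
```

View pics/top_r19.png

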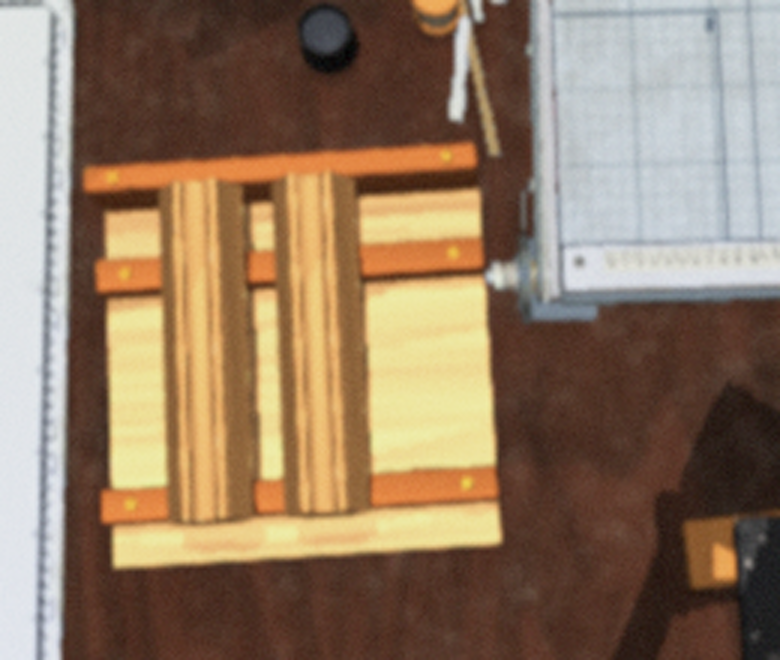

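View pics/side_r19.png

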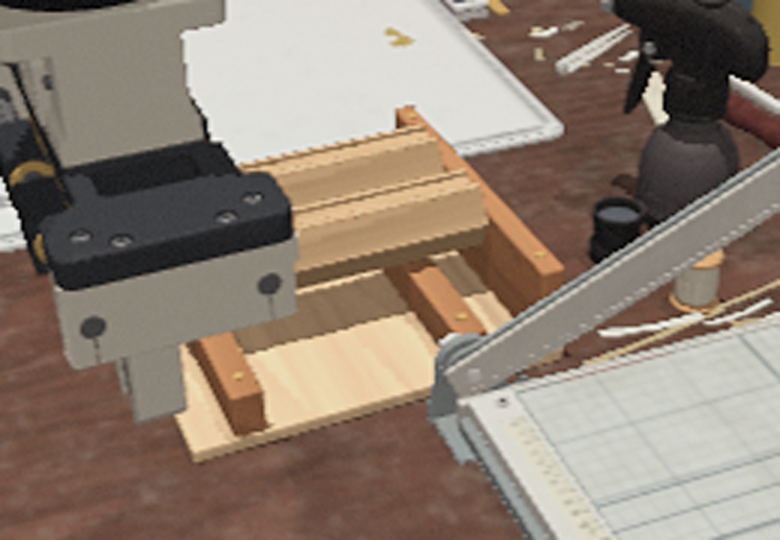

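```bash
python3 - <<'E'
from h import *
i=get_image('top')
f=lambda u,v,z: rk(ray(i,(150+u/3-.33,150+v/3-.33),z)).round(1)
print("far/near bar2",f(193,180,84),f(172,180,84),f(217,180,84),f(190,521,84),f(233,519,84))
print("bar1",f(288,173,84),f(333,173,84),f(305,514,84),f(349,513,84))
print("fence front top",f(130,190,70),f(262,182,70),f(420,176,70),"back",f(90,168,70),f(470,146,70))
print("runners near screws",f(130,504,40),f(466,483,40),f(124,273,40),f(453,253,40))
a=i['pixels'][:,:,::-1][195:330,195:280];cv2.imwrite('pics/z1.png',cv2.resize(a,None,fx=6,fy=4.4,interpolation=cv2.INTER_NEAREST))
s=get_image('side')['pixels'][:,:,::-1][180:250,270:380];cv2.imwrite('pics/z2.png',cv2.resize(s,None,fx=7,fy=7,interpolation=cv2.INTER_CUBIC))
E
```

```text
far/near bar2 [114.5  49.8] [115.3  62.2] [113.6  35.6] [-85.5  57.4] [-85.8  32.8]
bar1 [115.2  -6.4] [113.5 -32.9] [-85.5  -8.3] [-86.5 -33.3]
fence front top [114.4  89.9] [114.3  10.9] [112.  -83.6] back [129.5 113.6] [ 128.6 -114.5]
runners near screws [-69.9 100.2] [-69.7 -99.9] [ 70.4 100.7] [  70.2 -100. ]
```

View pics/z2.png

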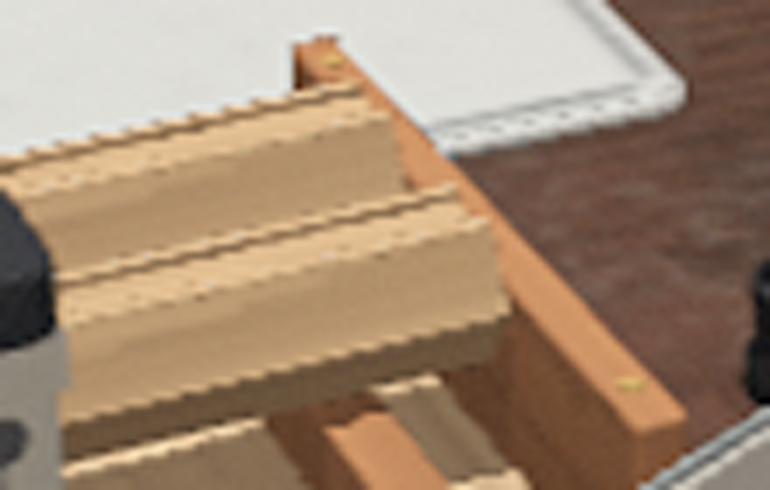

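View pics/z1.png

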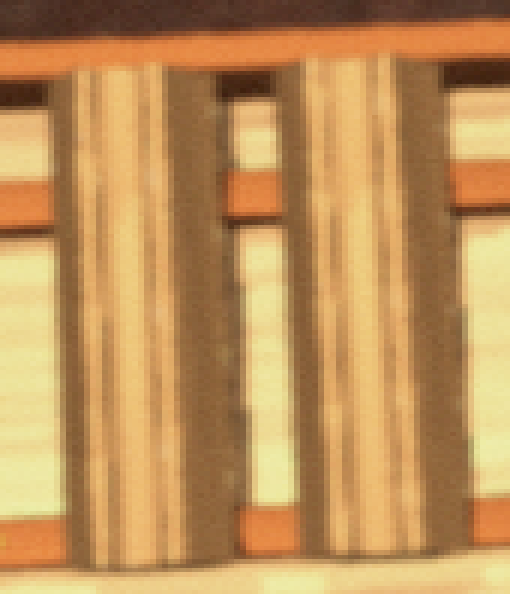

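Both bars lie channel-up. Their far ends measure 114–115 mm (fence at 115), their near ends about −85.5, and their yaw is about 0.01 rad. The bystanders have not moved.

```bash
python3 -c "
from plant import *
print(state()['clock'], close_job())"
```

```text
the job is handed in; nothing more can be done
28.975 None
```

Both bars are channel-up, against the fence, parallel and released. I handed the job in at 29.0 s of the 64 s allowed; no verdict was reported.

**What I did**
- I rolled bar 2, on the left, one flat to the right, and bar 1, on the right, two flats to the left. For each roll the fingertips followed a small arc under the bar's side corner, so the bars stayed low.
- My first try at rolling bar 1, a push near its top, only slid it about 12 mm. I then switched to the arc.
- Between rolls I slid the bars apart to make room. At the end I pushed each bar's near end with two fingers until the fence pushed back, at about 18 N for bar 2 and 15 N for bar 1.

**Last checks (in the rack's frame)**

| Check | Result |
|---|---|
| Channel | On top of both bars in the top and side pictures |
| Far ends | 113.5–115.3 mm (fence at 115) |
| Near ends | About −85.5 to −86.5 mm, which puts the bar centres at about 14.5 mm (needed 11.5–19) |
| Turn from the rack's x axis | About 0.01–0.02 rad (limit 0.08) |
| Sideways position | About +48 mm (bar 2) and −19 mm (bar 1), limit ±105 |
| Things standing around | Within about 10 mm of the first readings, which scatter by that much between cameras; they look unmoved |
| Gripper | Well clear of everything |

**One disagreement:** the point-finding network put bar 1's centre at x = 8.4 mm, which would fail the 11.5 mm minimum. The edges measured in the picture and the push-back from the fence both contradict that, so I relied on those two.

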